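Lay the column-change kit on its outline pads

TASK

Put the column-change kit back in order: lay each of the two spanners, the round tin and the timer flat on the grey pad whose black outline matches it in shape and size, centred on and lined up with that outline (either way round will do), and let go of it. The two spanners differ in length, and each belongs on the outline of its own length. Leave the petri dish and the glass beaker standing where they are.

Things in the scene. Friction and masses are not known exactly. Their poses are not given: they have to be found in the camera images.
- spanner_short: Steel open-end spanner, the shorter of two, lying flat: 129 mm long along its own y, 29 mm across the jaws at both ends, 7 mm thick; the straight shank between is 12 mm wide (x), about 5 mm thick, its underside 1 mm above the surface. Origin: middle of the length, at the underside; z up. Grip it across the middle of the shank, fingertips close to the surface. 45 g.
- spanner_long: Steel open-end spanner, the longer of two, lying flat: 149 mm long along its own y, 29 mm across the jaws at both ends, 7 mm thick; the straight shank between is 12 mm wide (x), about 5 mm thick, its underside 1 mm above the surface. Origin: middle of the length, at the underside; z up. Grip it across the middle of the shank, fingertips close to the surface. 45 g.
- tin: Round light-coloured screw-lid tin standing upright, 52 mm diameter, 32 mm high. Origin: centre of its underside; z up. Grip it across the diameter low down, with the fingertips within 10 mm of the surface (the gripping surface is 50 mm in diameter and reaches only 22 mm up). About 80 g.
- bench_timer: White digital timer lying on its back, display up: 58 mm along x, 66 mm along y, 18 mm high (gripping faces up to 16 mm). Origin: centre of its underside; z up. Grip it low across the 58 mm. About 70 g.
- pad_short: Pad of the shorter spanner: a fixed flat plate lying on the worktop, grey, 3 mm thick, 60 x 153 mm (x by y), with a flat black outline of an open-end spanner 131 mm long, lying along y and centred. Origin: centre of the plate's underside; y along the outline, z up.
- pad_long: Pad of the longer spanner: a fixed flat plate lying on the worktop, grey, 3 mm thick, 60 x 173 mm (x by y), with a flat black outline of an open-end spanner 151 mm long, lying along y and centred. Origin: centre of the plate's underside; y along the outline, z up.
- pad_tin: Pad of the tin: a fixed flat plate lying on the worktop, grey, 3 mm thick, 80 x 80 mm (x by y), with a flat black outline that is a disc of 56 mm diameter, centred. Origin: centre of the plate's underside; z up.
- pad_timer: Pad of the timer: a fixed flat plate lying on the worktop, grey, 3 mm thick, 86 x 94 mm (x by y), with a flat black outline that is a rounded rectangle 62 mm along x and 70 mm along y, centred. Origin: centre of the plate's underside; y along the longer side, z up.
- dish: Bystander, to be left alone: loose clear petri dish, 62 mm diameter, 14 mm high. Origin: centre of its underside.
- small_beaker: Bystander, to be left alone: loose clear glass beaker standing upright, 58 mm diameter, 72 mm high. Origin: centre of its underside.

How it is judged:
By the outcome, as a careful person would: the job done as asked, in the order asked, and still so for the second after the job is handed in, with the robot touching nothing.
It also fails if it takes over 109 s, if anything falls off the work surface, if the arm or the gripper's body presses on something with over 40 N, if the wrist force passes 120 N, or if a joint passes its speed limit or range.

ROBOT

A 6-joint arm with a two-finger parallel gripper is mounted at the origin on a cart in front of the work surface, level with it; the furniture and walls round the work are solid. World frame = base frame: x ahead of the robot, y to its left, z up, the work surface at z = 0. Lengths are in m, angles in degrees, forces in N, time in s.
With the tool pointing down it reaches from about 0.375 to 0.9 m from the base axis. Payload 3.1 kg.
Tool frame: the origin (TCP) lies on the centre line of the jaws, within the pads' length; the fingertips stand 8 mm ahead of it and the grasp point (between the pads) lies 11 mm behind it; z points along the fingers, y is the line along which they close (so a half turn about z gives the same grasp; the last joint's range is limited). The gripper opens to 87 mm and grips with 3 to 60 N. Pads are 19 mm wide; open, the fingers measure 117 mm over their backs; the gripper's body (75 mm by 190 mm) begins 51 mm behind the grasp point.
Start: joints at [58.986, 30.224, 82.088, -0, 67.689, -10.227], TCP at [0.222, 0.584, 0.21] pointing down, gripper open.
Joint ranges: [-176.69, 176.69], [-43.24, 126.21], [12.49, 139.97], [-82, 262], [0, 151.66], [-163.58, 163.58]. Speed limits (degrees/s): [159.86, 159.86, 180, 180, 180, 180].

INTERFACE

Orientations are given as a 3x3 rotation matrix whose columns are the frame's x, y, z axes.
In Python, from rig import * gives the robot as it stands.
- The arm moves only by the tool step_arm, never from a script. Its argument "targets" is a list of rows, each a list of 5 numbers: the opening, from -1 (shut) to 1 (fully open), then the shift along the world's x, y, z normalised to -1 to 1, where 1 is 0.25 m, then the turn about the world's z normalised to -1 to 1, where 1 is 180 degrees. In form: [[fingers, x, y, z, turn], ...]. A call has 1 to 20 rows; each row is the pose to reach, as a shift and turn from the pose commanded when the call began, turning the shorter way round; what a row does not reach only later rows make up. A row lasts 1/10 s, in which the tool goes at most 50 mm and 8.59 degrees, less where a joint would pass 70% of its speed; a pose out of reach is approached as far as the arm can. A call with a number of a shift or a turn outside -1 to 1 is refused whole. A call with a gripper value outside its range is refused whole. The fingers move at their own pace and stop on an object; the grip force is fixed at half the most. Time passes only in rows, so rows that repeat a pose let the fingers close. It gives the time, the measured TCP pose, the force, the opening and the grip force at its end, in the units of the state.
- read_state(): the state, without advancing time (a new reading comes with each control period).
- capture(name): name is "scene" or "top" or "wrist"; returns a dict with "color" (400x640x3 uint8, red, green, blue), "mtx" (3x3 intrinsics, pixels), "pose" (4x4, takes a point from camera to world coordinates). Camera axes: x right, y down, z forward; pixel columns grow to the right and rows downward; lengths in m; the calibration is good to about 2 mm. The wrist camera is an equidistant fisheye: a pixel r from the principal point sees the ray r / f radians off the axis. A picture is of the moment at which its call begins. There is no depth.
- hand_in(): hands the job in; it is judged then, once.
The state is a dict: "time_s": time; "joint_positions": joint angles; "qvel": joint speeds; "tau": joint torques, N m; "position": TCP position; "tcp_rot": TCP orientation; "force": force on the tool from outside, world axes, zero at the start; "moment": the same for the moment, N m; "opening": opening from 0.0 (shut) to 1.0 (fully open); "grasp_force": force on a finger pad.
Only numpy, scipy, OpenCV 4.12 (cv2) and the standard library are available. Lean on these libraries where they do the work, as an engineer would, in place of code of your own. Each camera call takes 0.05 s, during which the arm holds its last target. There are 200 camera calls.

## Working session

There is one attempt and no reset: what is moved stays moved. The work goes in short steps, Python scripts to look and compute and a tool call to move; the robot and the scene stay as the last step left them, time stands still between calls to the robot, and variables do not carry over. Pictures are saved under pics/ and viewed, at most 14 in all, crops included, and the job is handed in when it is done.

Besides the shell and the picture viewer there is one more tool, called as name(argument=value, ...), one argument or row to a line, values as JSON. step_arm: Moves the arm, as the interface text tells. Scaled input: -1 to 1 covers 0.25 m each way for a shift and 180 degrees each way for a turn. Its arguments: {"type":"object","properties":{"targets":{"type":"array","items":{"type":"array","items":{"type":"number"}}}},"required":["targets"]}

```bash
mkdir -p pics; python3 - <<'E'
from rig import *
import cv2,numpy as np
s=read_state();print(s['position'],s['tcp_rot'],s['opening'])
for n in('scene','top'):
    c=capture(n);cv2.imwrite(f'pics/{n}0.png',c['color'][:,:,::-1]);print(n,c['mtx'],c['pose'])
E
```

```text
[0.221385   0.58367223 0.20887277] [[-9.34907671e-01  3.54889351e-01 -1.09316304e-03]
 [ 3.54890847e-01  9.34905907e-01 -1.85261307e-03]
 [ 3.64531931e-04 -2.11997572e-03 -9.99997686e-01]] 0.9977288147197101
scene [[474.72548712   0.         319.69934014]
 [  0.         474.72548712 203.15017963]
 [  0.           0.           1.        ]] [[ 0.76879406 -0.32792958  0.54901537 -0.18007914]
 [-0.63940094 -0.40900972  0.65105874 -0.81886834]
 [ 0.0110512  -0.85157104 -0.52412272  0.69470549]
 [ 0.          0.          0.          1.        ]]
top [[404.2522203    0.         321.18982257]
 [  0.         404.2522203  197.97266392]
 [  0.           0.           1.        ]] [[ 0.02985852 -0.99248805  0.11864203  0.3710803 ]
 [-0.99949955 -0.02840537  0.01392075  0.00205925]
 [-0.01044611 -0.11899831 -0.9928395   1.04840977]
 [ 0.          0.          0.          1.        ]]
```

View pics/top0.png

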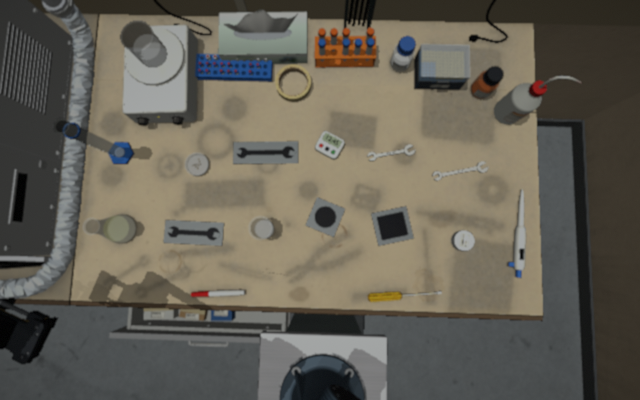

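View pics/scene0.png

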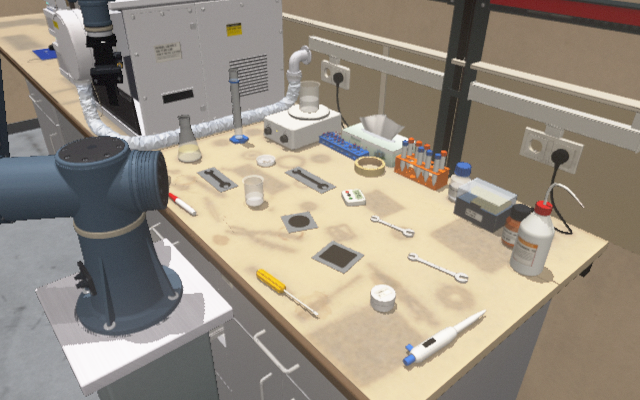

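The top view shows the pads: long (265,152), short (193,232), tin (325,217) and timer (392,226). The objects are the tin (464,240), timer (329,144), short spanner (390,153) and long spanner (460,171). The beaker is at (263,228) and the dish at (197,164). The scene view agrees.

```bash
cat > h.py <<'E'
from rig import *
import cv2,numpy as np
def ray(c,uv,z,fish=False):
    uv=np.atleast_2d(np.asarray(uv,float));K=c['mtx'];P=c['pose']
    a=(uv[:,0]-K[0,2])/K[0,0];b=(uv[:,1]-K[1,2])/K[1,1]
    if fish:
        r=np.hypot(a,b)+1e-12;d=np.c_[np.sin(r)*a/r,np.sin(r)*b/r,np.cos(r)]
    else: d=np.c_[a,b,np.ones(len(a))]
    d=d@P[:3,:3].T;o=P[:3,3]
    return (o+d*((z-o[2])/d[:,2])[:,None])[:,:2]
def blob(mask,c,z,fish=False,seed=None):
    """world-plane min-area rect of blob nearest the seed; returns centre, sizes (long,short), long-axis angle"""
    n,l,st,ce=cv2.connectedComponentsWithStats(mask.astype(np.uint8))
    ok=[i for i in range(1,n) if st[i,4]>25]
    i=min(ok,key=lambda i:np.hypot(*(ce[i]-seed)))
    cn=max(cv2.findContours((l==i).astype(np.uint8),0,cv2.CHAIN_APPROX_NONE)[0],key=len)
    w=ray(c,cn[:,0,:],z,fish)
    (x,y),_,_=r=cv2.minAreaRect((w*1000).astype(np.float32)); p=cv2.boxPoints(r)
    e=[p[1]-p[0],p[2]-p[1]];e.sort(key=lambda v:-np.hypot(*v))
    return dict(c=(round(x/1000,4),round(y/1000,4)),size=[round(float(np.hypot(*v)),1) for v in e],ang=round(float(np.degrees(np.arctan2(e[0][1],e[0][0]))%180),1),n=int(st[i,4]),px=ce[i].round(1))
E
python3 - <<'E'
from h import *
c=capture('top');im=c['color'];g=im.astype(int).max(2);sat=g-im.astype(int).min(2)
for n,s in dict(long=(265,152),short=(193,232),tin=(325,217),timer=(392,226)).items():
    s=np.array(s);print(n,'outline',blob(g<55,c,.003,seed=s));print('   pad',blob((sat<22)&(g<175),c,.003,seed=s))
for n,s,z in(('tin',(464,240),.032),('timer',(329,144),.018),('short',(390,153),.006),('long',(460,171),.006)):
    print(n,blob((sat<28)&(g>150),c,z,seed=np.array(s)))
x=cv2.resize(im[120:260,140:500],None,fx=2.2,fy=2.2,interpolation=3);cv2.imwrite('pics/crop.png',x[:,:,::-1])
E
```

```text
long outline {'c': (0.6142, 0.1689), 'size': [142.7, 27.0], 'ang': 91.6, 'n': 222, 'px': array([265.9, 152. ])}
   pad {'c': (0.6129, 0.1692), 'size': [175.8, 62.1], 'ang': 91.6, 'n': 1495, 'px': array([265.5, 152.2])}
short outline {'c': (0.3966, 0.3442), 'size': [121.4, 25.9], 'ang': 90.2, 'n': 208, 'px': array([193.4, 232.3])}
   pad {'c': (0.3967, 0.3448), 'size': [153.9, 61.2], 'ang': 88.8, 'n': 1400, 'px': array([193.5, 232.5])}
tin outline {'c': (0.448, 0.0054), 'size': [49.3, 46.7], 'ang': 1.7, 'n': 310, 'px': array([325. , 216.5])}
   pad {'c': (0.4478, 0.0056), 'size': [81.4, 80.7], 'ang': 69.3, 'n': 969, 'px': array([324.9, 216.6])}
timer outline {'c': (0.43, -0.168), 'size': [66.3, 58.3], 'ang': 103.3, 'n': 582, 'px': array([392. , 225.4])}
   pad {'c': (0.4307, -0.1676), 'size': [94.6, 87.6], 'ang': 103.7, 'n': 1235, 'px': array([391.8, 225.5])}
tin {'c': (0.3967, -0.3432), 'size': [46.6, 46.4], 'ang': 135.6, 'n': 281, 'px': array([464.2, 240. ])}
timer {'c': (0.6365, 0.0001), 'size': [62.4, 52.3], 'ang': 64.5, 'n': 234, 'px': array([327.8, 145.7])}
short {'c': (0.6121, -0.1253), 'size': [44.7, 18.8], 'ang': 91.6, 'n': 63, 'px': array([375.7, 154.7])}
long {'c': (0.5845, -0.3676), 'size': [35.5, 8.2], 'ang': 101.2, 'n': 37, 'px': array([469.6, 168.5])}
```

View pics/crop.png

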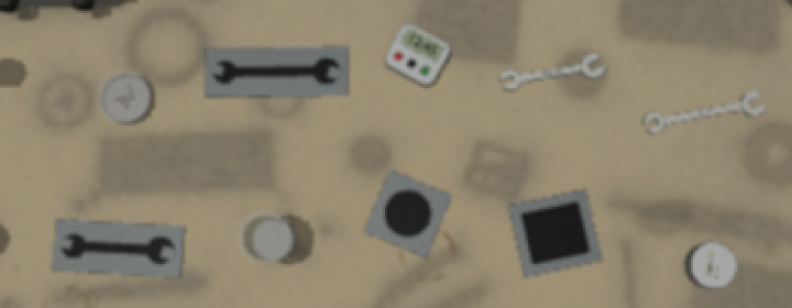

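The crop confirms the layout. Each outline and both spanners show clearly, with the short spanner on the left and the long one on the right. I'm moving over the short spanner to measure it with the wrist camera.

step_arm(
  targets=[
    [1, 0.8, -1, 0, -0.17],
    [1, 0.8, -1, 0, -0.17],
    [1, 0.8, -1, 0, -0.17],
    [1, 0.8, -1, 0, -0.17],
    [1, 0.8, -1, 0, -0.17],
    [1, 0.8, -1, 0, -0.17],
    [1, 0.8, -1, 0, -0.17],
    [1, 0.8, -1, 0, -0.17],
  ],
)

```text
time_s: 0.95
position: [0.4238, 0.332, 0.2097]
tcp_rot: [[-0.62, 0.784, 0.0], [0.784, 0.62, -0.001], [-0.001, -0.0, -1.0]]
force: [-0.3, 0.7, -0.2]
opening: 1.001
grasp_force: 0.0
```

step_arm(
  targets=[
    [1, 0.72, -1, 0, -0.17],
    [1, 0.72, -1, 0, -0.17],
    [1, 0.72, -1, 0, -0.17],
    [1, 0.72, -1, 0, -0.17],
    [1, 0.72, -1, 0, -0.17],
    [1, 0.72, -1, 0, -0.17],
    [1, 0.72, -1, 0, -0.17],
    [1, 0.72, -1, 0, -0.17],
  ],
)

```text
time_s: 1.75
position: [0.6021, 0.084, 0.2093]
tcp_rot: [[-0.138, 0.99, -0.001], [0.99, 0.138, 0.001], [0.001, -0.001, -1.0]]
force: [0.1, 0.9, 0.4]
opening: 0.998
grasp_force: 0.0
```

step_arm(
  targets=[
    [1, 0, -1, 0, 0],
    [1, 0, -1, 0, 0],
    [1, 0, -1, 0, 0],
    [1, 0, -1, 0, 0],
    [1, 0, -1, 0, 0],
    [1, 0, -1, 0, 0],
    [1, 0, -1, 0, 0],
    [1, 0, -1, 0, 0],
  ],
)

```text
time_s: 2.55
position: [0.6012, -0.1626, 0.2096]
tcp_rot: [[-0.142, 0.99, -0.001], [0.99, 0.142, 0.002], [0.002, -0.001, -1.0]]
force: [0.5, -0.8, 1.2]
opening: 1.002
grasp_force: 0.0
```

```bash
python3 - <<'E'
from h import *
s=read_state();print(s['position'],np.degrees(np.arctan2(s['tcp_rot'][1][1],s['tcp_rot'][0][1])),s['joint_positions'],s['time_s'])
c=capture('wrist');np.savez('w1.npz',**c);cv2.imwrite('pics/w1.png',c['color'][:,:,::-1]);print(c['mtx'],c['pose'])
E
```

```text
[ 0.60119585 -0.16260112  0.20960825] 8.155385136011338 [-2.54295886e+01  3.01134220e+01  8.23431548e+01  5.98018171e-02
  6.76606595e+01 -3.36076956e+01] 2.55
[[309.70691629   0.         324.6598734 ]
 [  0.         309.70691629 197.54539986]
 [  0.           0.           1.        ]] [[ 0.98970686  0.13867444  0.03535145  0.59189773]
 [ 0.14310143 -0.95635929 -0.25475261 -0.09290506]
 [-0.00151899  0.25718925 -0.96635986  0.38420546]
 [ 0.          0.          0.          1.        ]]
```

View pics/w1.png

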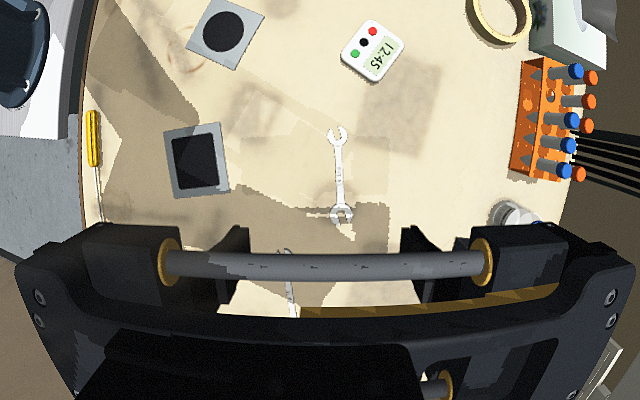

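The wrist view shows the short spanner at about (340,135)–(342,225), the timer at (372,50), the timer pad at (195,160) and the tin pad at (223,32). I'll measure each of them.

```bash
python3 - <<'E'
from h import *
c=dict(np.load('w1.npz'));im=c['color'];i=im.astype(int);g=i.max(2);sat=g-i.min(2)
for p in[(180,340),(160,300),(160,400),(200,300),(140,335),(160,340),(200,340),(50,350)]:print(p,i[p])
rs=sat/np.maximum(g,1)
m=(rs<.16);m[225:]=0
cv2.imwrite('pics/m1.png',(m*255).astype(np.uint8))
for n,s,z in(('short',(340,175),.006),('timer',(372,50),.017)):print(n,blob(m,c,z,True,np.array(s)))
for n,s in(('timerpad',(195,160)),('tinpad',(223,32))):print(n,blob((g<70),c,.003,True,np.array(s)),'\n  ',blob((rs<.2)&(g<220),c,.003,True,np.array(s)))
E
```

```text
(180, 340) [145 147 143]
(160, 300) [238 229 196]
(160, 400) [244 236 211]
(200, 300) [233 222 190]
(140, 335) [234 236 235]
(160, 340) [249 251 249]
(200, 340) [249 249 248]
(50, 350) [255 254 255]
short {'c': (0.5434, -0.2017), 'size': [14.1, 5.2], 'ang': 173.8, 'n': 31, 'px': array([275.4, 197.6])}
timer {'c': (0.7777, -0.0442), 'size': [700.7, 372.8], 'ang': 17.2, 'n': 41090, 'px': array([424.7,  95.3])}
timerpad {'c': (0.4286, -0.1693), 'size': [70.4, 61.9], 'ang': 103.6, 'n': 2144, 'px': array([194.9, 161.1])} 
   {'c': (0.4547, -0.1473), 'size': [146.4, 124.7], 'ang': 13.8, 'n': 4559, 'px': array([206.9, 152.1])}
tinpad {'c': (0.4465, 0.0041), 'size': [54.6, 53.3], 'ang': 141.3, 'n': 1258, 'px': array([222.8,  31.3])} 
   {'c': (0.4473, 0.0037), 'size': [80.2, 79.8], 'ang': 159.1, 'n': 3209, 'px': array([224. ,  32.4])}
```

View pics/m1.png

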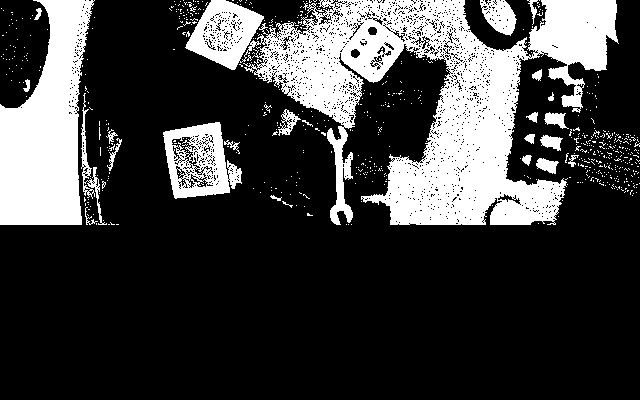

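The mask shows the table bleeding in where it is sunlit, so the saturation limit needs to be tighter.

```bash
python3 - <<'E'
from h import *
c=dict(np.load('w1.npz'));i=cv2.medianBlur(c['color'],3).astype(int);g=i.max(2);rs=(g-i.min(2))/np.maximum(g,1)
for t in(.05,.07,.09):
    m=(rs<t);m[232:]=0
    for n,s,z in(('short',(340,175),.006),('timer',(372,50),.017)):print(t,n,blob(m,c,z,True,np.array(s)))
E
```

```text
0.05 short {'c': (0.6182, -0.1634), 'size': [124.5, 28.5], 'ang': 103.3, 'n': 839, 'px': array([338.9, 176.9])}
0.05 timer {'c': (0.6351, -0.0029), 'size': [64.8, 55.7], 'ang': 62.7, 'n': 1419, 'px': array([369.2,  47.7])}
0.07 short {'c': (0.6207, -0.163), 'size': [125.2, 28.4], 'ang': 100.5, 'n': 866, 'px': array([339. , 177.5])}
0.07 timer {'c': (0.6351, -0.0038), 'size': [67.0, 57.0], 'ang': 63.5, 'n': 1519, 'px': array([369.1,  48.7])}
0.09 short {'c': (0.6183, -0.164), 'size': [125.9, 28.5], 'ang': 103.3, 'n': 888, 'px': array([339. , 177.4])}
0.09 timer {'c': (0.6353, -0.0038), 'size': [67.0, 57.5], 'ang': 62.5, 'n': 1601, 'px': array([369.,  49.])}
```

```bash
cat >> h.py <<'E'
def shank(mask,c,z,seed,fish=True,half=.03):
    """spanner: centre and axis angle from the straight shank and the two ends"""
    n,l,st,ce=cv2.connectedComponentsWithStats(mask.astype(np.uint8))
    i=min([i for i in range(1,n) if st[i,4]>25],key=lambda i:np.hypot(*(ce[i]-seed)))
    v,u=np.nonzero(l==i);w=ray(c,np.c_[u,v],z,fish)
    m=w.mean(0);d=np.linalg.svd(w-m)[2][0] if len(w)<3000 else None
    for _ in range(4):
        t=(w-m)@d;k=abs(t)<half;q=w[k];qm=q.mean(0)
        d=np.linalg.svd(q-qm,full_matrices=False)[2][0]
        t=(w-qm)@d;m=qm+d*(t.max()+t.min())/2
    return m.round(4),round(float(np.degrees(np.arctan2(d[1],d[0]))%180),2),round(float(np.ptp(t))*1000,1)
def sat(c):
    i=cv2.medianBlur(c['color'],3).astype(int);g=i.max(2);return (g-i.min(2))/np.maximum(g,1),g
E
python3 - <<'E'
from h import *
c=dict(np.load('w1.npz'));rs,g=sat(c)
m=rs<.08;m[232:]=0
print(shank(m,c,.005,(340,177)))
E
```

```text
(array([ 0.6197, -0.1634]), 101.56, 125.4)
```

step_arm(
  targets=[
    [0, 0.074, -0.004, -0.4, 0.019],
    [0, 0.074, -0.004, -0.4, 0.019],
    [0, 0.074, -0.004, -0.6, 0.019],
    [0, 0.074, -0.004, -0.7, 0.019],
    [0, 0.074, -0.004, -0.7, 0.019],
    [0, 0.074, -0.004, -0.76, 0.019],
    [0, 0.074, -0.004, -0.79, 0.019],
    [0, 0.074, -0.004, -0.796, 0.019],
    [0, 0.074, -0.004, -0.796, 0.019],
    [0, 0.074, -0.004, -0.796, 0.019],
    [0, 0.074, -0.004, -0.796, 0.019],
    [0, 0.074, -0.004, -0.796, 0.019],
  ],
)

```text
time_s: 3.8
position: [0.6206, -0.1669, 0.0114]
tcp_rot: [[-0.198, 0.98, 0.001], [0.98, 0.198, -0.0], [-0.001, 0.001, -1.0]]
force: [0.5, 0.3, -1.2]
opening: 0.498
grasp_force: 0.0
```

step_arm(
  targets=[
    [-1, 0, 0, 0, 0],
    [-1, 0, 0, 0, 0],
    [-1, 0, 0, 0, 0],
    [-1, 0, 0, 0, 0],
    [-1, 0, 0, 0, 0],
    [-1, 0, 0, 0, 0],
    [-1, 0, 0, 0, 0],
    [-1, 0, 0, 0, 0],
    [-1, 0, 0, 0, 0],
    [-1, 0, 0, 0, 0],
    [-1, 0, 0, 0, 0],
    [-1, 0, 0, 0, 0],
  ],
)

```text
time_s: 5.0
position: [0.6203, -0.1667, 0.0108]
tcp_rot: [[-0.198, 0.98, -0.0], [0.98, 0.198, 0.0], [0.0, -0.0, -1.0]]
force: [0.7, -0.9, 1.6]
opening: 0.003
grasp_force: 0.0
```

```bash
python3 - <<'E'
from h import *
c=capture('wrist');np.savez('w2.npz',**c);cv2.imwrite('pics/w2.png',c['color'][:,:,::-1]);print(read_state()['force'])
E
```

```text
[-0.69704014  0.97109053 -0.57338842]
```

View pics/w2.png

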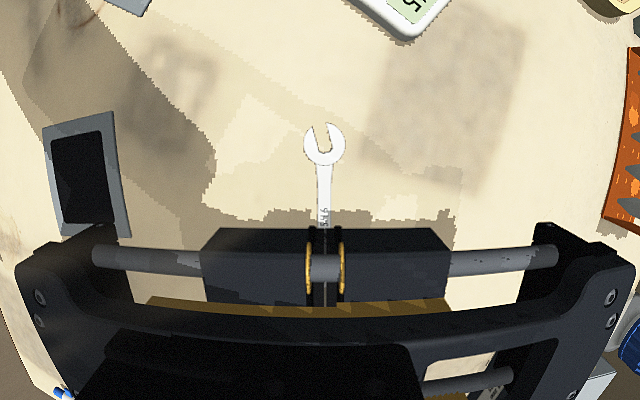

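The view shows the spanner in line with the jaws, which shut over it. I'll open a little and go lower, watching the force.

step_arm(
  targets=[
    [-0.3, 0, 0, 0.04, 0],
    [-0.3, 0, 0, 0.04, 0],
    [-0.3, 0, 0, 0.04, 0],
    [-0.3, 0, 0, 0.04, 0],
    [-0.3, 0, 0, 0.0, 0],
    [-0.3, 0, 0, -0.004, 0],
    [-0.3, 0, 0, -0.008, 0],
    [-0.3, 0, 0, -0.008, 0],
    [-0.3, 0, 0, -0.008, 0],
    [-0.3, 0, 0, -0.008, 0],
  ],
)

```text
time_s: 6.05
position: [0.6204, -0.1668, 0.0089]
tcp_rot: [[-0.198, 0.98, 0.0], [0.98, 0.198, -0.0], [-0.0, 0.0, -1.0]]
force: [-0.2, 0.9, 0.1]
opening: 0.351
grasp_force: 0.0
```

```bash
python3 - <<'E'
from h import *
s=read_state();print(s['position'],s['force'],s['opening'])
c=capture('scene');x=cv2.resize(c['color'][150:300,300:500],None,fx=4,fy=4,interpolation=2);cv2.imwrite('pics/s2.png',x[:,:,::-1])
E
```

```text
[ 0.6203864  -0.16676549  0.00894794] [-0.19699724  0.90999778  0.12411813] 0.35110512467393057
```

View pics/s2.png

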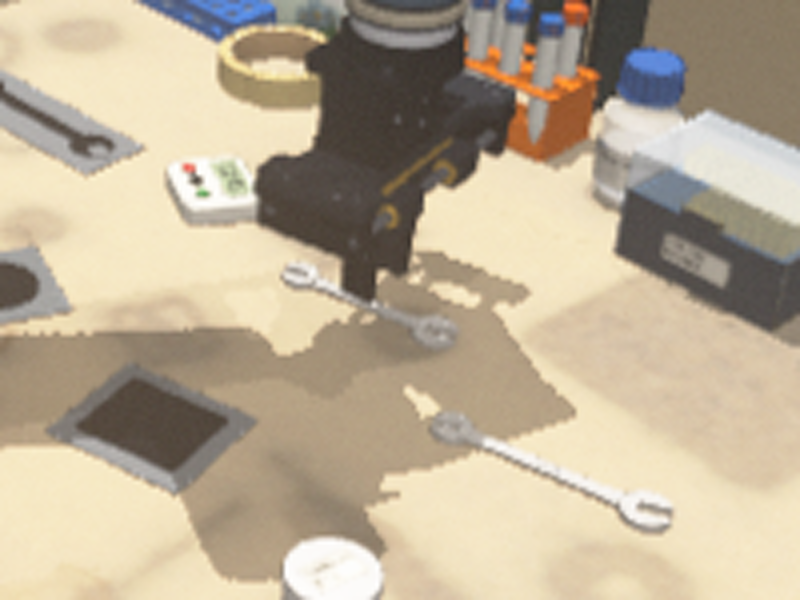

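The scene crop shows the fingers straddling the shank near its middle, with the tips down by the surface. Closing.

step_arm(
  targets=[
    [-1, 0, 0, 0, 0],
    [-1, 0, 0, 0, 0],
    [-1, 0, 0, 0, 0],
    [-1, 0, 0, 0, 0],
    [-1, 0, 0, 0, 0],
    [-1, 0, 0, 0, 0],
    [-1, 0, 0, 0, 0],
    [-1, 0, 0, 0, 0],
  ],
)

```text
time_s: 6.9
position: [0.6203, -0.1667, 0.0088]
tcp_rot: [[-0.198, 0.98, -0.0], [0.98, 0.198, 0.0], [0.0, -0.0, -1.0]]
force: [-0.3, -0.4, -0.3]
opening: 0.004
grasp_force: 0.0
```

step_arm(
  targets=[
    [-0.3, 0, 0, 0.04, 0],
    [-0.3, 0, 0, 0.04, 0],
    [-0.3, 0, 0, 0.04, 0],
    [-0.3, 0, 0, 0.04, 0],
    [-0.3, 0, 0, 0.0, 0],
    [-0.3, 0, 0, -0.004, 0],
    [-0.3, 0, 0, -0.006, 0],
    [-0.3, 0, 0, -0.006, 0],
    [-0.3, 0, 0, -0.006, 0],
  ],
)

```text
time_s: 7.8
position: [0.6203, -0.1667, 0.0073]
tcp_rot: [[-0.198, 0.98, 0.0], [0.98, 0.198, -0.0], [-0.0, 0.0, -1.0]]
force: [-0.2, 0.1, 0.0]
opening: 0.349
grasp_force: 0.0
```

```bash
python3 - <<'E'
from h import *
s=read_state();print(s['position'],s['force'],s['opening'])
c=capture('wrist');np.savez('w3.npz',**c);cv2.imwrite('pics/w3.png',cv2.resize(c['color'][100:300,220:430],None,fx=3,fy=3)[:,:,::-1])
E
```

```text
[ 0.62034944 -0.16672227  0.00730761] [-0.15880655  0.12822614  0.04233086] 0.34921949441865147
```

View pics/w3.png

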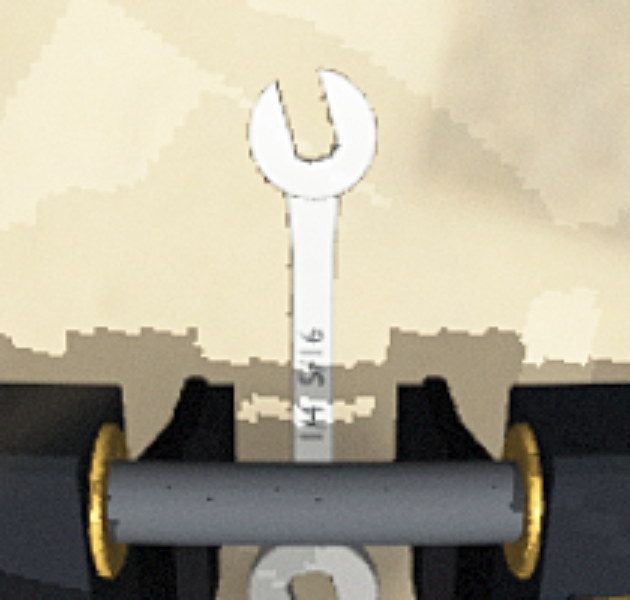

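The crop shows the spanner centred between the open jaws. The z reading says the tips are at the surface but no contact force shows, so they must be higher than reported. I'll lower further in small steps until contact.

step_arm(
  targets=[
    [-0.3, 0, 0, -0.006, 0],
    [-0.3, 0, 0, -0.006, 0],
    [-0.3, 0, 0, -0.006, 0],
  ],
)

```text
time_s: 8.15
position: [0.6202, -0.1667, 0.0058]
tcp_rot: [[-0.198, 0.98, -0.0], [0.98, 0.198, 0.0], [0.0, -0.0, -1.0]]
force: [0.1, -0.7, 0.9]
opening: 0.352
grasp_force: 0.0
```

step_arm(
  targets=[
    [-1, 0, 0, 0, 0],
    [-1, 0, 0, 0, 0],
    [-1, 0, 0, 0, 0],
    [-1, 0, 0, 0, 0],
    [-1, 0, 0, 0, 0],
    [-1, 0, 0, 0, 0],
  ],
)

```text
time_s: 8.75
position: [0.6202, -0.1667, 0.0059]
tcp_rot: [[-0.198, 0.98, -0.0], [0.98, 0.198, -0.0], [0.0, -0.0, -1.0]]
force: [0.6, 1.1, 0.9]
opening: 0.01
grasp_force: 0.0
```

step_arm(
  targets=[
    [-0.3, 0, 0, 0.03, 0],
    [-0.3, 0, 0, 0.03, 0],
    [-0.3, 0, 0, 0.03, 0],
    [-0.3, 0, 0, 0.0, 0],
    [-0.3, 0, 0, -0.004, 0],
    [-0.3, 0, 0, -0.004, 0],
    [-0.3, 0, 0, -0.004, 0],
  ],
)

```text
time_s: 9.45
position: [0.6201, -0.1666, 0.0045]
tcp_rot: [[-0.198, 0.98, -0.0], [0.98, 0.198, 0.0], [0.0, -0.0, -1.0]]
force: [0.6, 0.2, -0.3]
opening: 0.345
grasp_force: 0.0
```

step_arm(
  targets=[
    [-0.3, 0, 0, -0.004, 0],
    [-0.3, 0, 0, -0.004, 0],
    [-0.3, 0, 0, -0.004, 0],
  ],
)

```text
time_s: 9.75
position: [0.6203, -0.1667, 0.0039]
tcp_rot: [[-0.198, 0.98, 0.0], [0.98, 0.198, -0.0], [-0.0, 0.0, -1.0]]
force: [-1.7, -0.7, -0.3]
opening: 0.351
grasp_force: 0.0
```

step_arm(
  targets=[
    [-0.3, 0, 0, -0.004, 0],
    [-0.3, 0, 0, -0.004, 0],
    [-0.3, 0, 0, -0.004, 0],
  ],
)

```text
time_s: 10.05
position: [0.6203, -0.1667, 0.0029]
tcp_rot: [[-0.198, 0.98, -0.0], [0.98, 0.198, -0.0], [-0.0, -0.0, -1.0]]
force: [0.1, 0.4, -0.2]
opening: 0.351
grasp_force: 0.0
```

step_arm(
  targets=[
    [-1, 0, 0, 0, 0],
    [-1, 0, 0, 0, 0],
    [-1, 0, 0, 0, 0],
    [-1, 0, 0, 0, 0],
    [-1, 0, 0, 0, 0],
    [-1, 0, 0, 0, 0],
  ],
)

```text
time_s: 10.65
position: [0.6203, -0.1667, 0.0029]
tcp_rot: [[-0.198, 0.98, 0.0], [0.98, 0.198, -0.0], [-0.0, 0.0, -1.0]]
force: [0.7, -0.9, 0.1]
opening: 0.01
grasp_force: 0.0
```

step_arm(
  targets=[
    [-0.3, 0, 0, 0.03, 0],
    [-0.3, 0, 0, 0.03, 0],
    [-0.3, 0, 0, 0.03, 0],
    [-0.3, 0, 0, 0.0, 0],
    [-0.3, 0, 0, -0.004, 0],
    [-0.3, 0, 0, -0.004, 0],
    [-0.3, 0, 0, -0.004, 0],
  ],
)

```text
time_s: 11.35
position: [0.6201, -0.1666, 0.0015]
tcp_rot: [[-0.198, 0.98, -0.001], [0.98, 0.198, 0.0], [0.0, -0.0, -1.0]]
force: [0.0, -0.5, 0.7]
opening: 0.344
grasp_force: 0.0
```

step_arm(
  targets=[
    [-0.3, 0, 0, -0.004, 0],
    [-0.3, 0, 0, -0.004, 0],
    [-0.3, 0, 0, -0.004, 0],
  ],
)

```text
time_s: 11.65
position: [0.6203, -0.1667, 0.0009]
tcp_rot: [[-0.198, 0.98, 0.0], [0.98, 0.198, -0.0], [-0.0, 0.0, -1.0]]
force: [-1.1, -0.3, 0.1]
opening: 0.345
grasp_force: 0.0
```

step_arm(
  targets=[
    [-0.3, 0, 0, -0.004, 0],
    [-0.3, 0, 0, -0.004, 0],
    [-0.3, 0, 0, -0.004, 0],
  ],
)

```text
time_s: 11.95
position: [0.6202, -0.1667, -0.0002]
tcp_rot: [[-0.198, 0.98, -0.0], [0.98, 0.198, 0.0], [0.0, -0.0, -1.0]]
force: [-0.5, -0.2, 0.2]
opening: 0.352
grasp_force: 0.0
```

```bash
python3 - <<'E'
from h import *
s=read_state();print(s['position'],s['force'],s['opening'])
c=capture('scene');x=cv2.resize(c['color'][180:240,360:430],None,fx=9,fy=9,interpolation=2);cv2.imwrite('pics/s3.png',x[:,:,::-1])
E
```

```text
[ 6.20235772e-01 -1.66684773e-01 -1.61911817e-04] [-0.54208486 -0.17734291  0.18249389] 0.35185472166666076
```

View pics/s3.png

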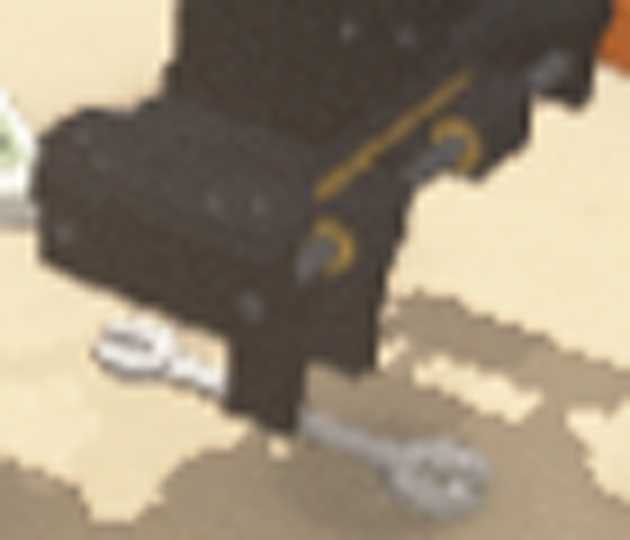

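The crop shows the near fingertip's lowest corner at full-image pixel (392,228), and it still looks slightly above the bench. I'll compute its height.

```bash
python3 - <<'E'
from h import *
c=capture('scene');K=c['mtx'];P=np.linalg.inv(c['pose'])
t=np.array([.6202,-.1667]);yt=np.array([.98,.198]);xt=np.array([-.198,.98])
for z in(-.008,0,.006,.012):
  out=[]
  for a in(.0153,.0303):
    for b in(-.0095,.0095):
      w=np.r_[t-yt*a+xt*b,z];q=K@(P[:3,:3]@w+P[:3,3]);q=q/q[2];out.append(q[:2].round(1).tolist())
  print(z,out)
E
```

```text
-0.008 [[393.1, 233.8], [386.8, 231.1], [390.1, 236.4], [383.7, 233.7]]
0 [[393.4, 231.2], [387.1, 228.5], [390.3, 233.9], [384.0, 231.1]]
0.006 [[393.7, 229.3], [387.3, 226.6], [390.5, 231.9], [384.2, 229.2]]
0.012 [[393.9, 227.4], [387.5, 224.7], [390.8, 230.0], [384.3, 227.2]]
```

step_arm(
  targets=[
    [-0.3, 0, 0, -0.006, 0],
    [-0.3, 0, 0, -0.012, 0],
    [-0.3, 0, 0, -0.012, 0],
    [-0.3, 0, 0, -0.012, 0],
  ],
)

```text
time_s: 12.45
position: [0.6202, -0.1667, -0.0033]
tcp_rot: [[-0.198, 0.98, -0.0], [0.98, 0.198, 0.0], [0.0, -0.0, -1.0]]
force: [0.8, -0.3, -0.1]
opening: 0.351
grasp_force: 0.0
```

step_arm(
  targets=[
    [-0.3, 0, 0, -0.006, 0],
    [-0.3, 0, 0, -0.006, 0],
    [-0.3, 0, 0, -0.006, 0],
  ],
)

```text
time_s: 12.75
position: [0.6202, -0.1667, -0.0047]
tcp_rot: [[-0.198, 0.98, -0.0], [0.98, 0.198, 0.0], [0.0, -0.0, -1.0]]
force: [0.1, 0.9, 0.0]
opening: 0.352
grasp_force: 0.0
```

step_arm(
  targets=[
    [-0.3, 0, 0, -0.004, 0],
    [-0.3, 0, 0, -0.004, 0],
    [-0.3, 0, 0, -0.004, 0],
  ],
)

```text
time_s: 13.05
position: [0.6202, -0.1667, -0.0057]
tcp_rot: [[-0.198, 0.98, -0.0], [0.98, 0.198, 0.0], [0.0, -0.0, -1.0]]
force: [-0.7, -0.5, 0.4]
opening: 0.349
grasp_force: 0.0
```

step_arm(
  targets=[
    [-0.3, 0, 0, -0.004, 0],
    [-0.3, 0, 0, -0.004, 0],
    [-0.3, 0, 0, -0.004, 0],
  ],
)

```text
time_s: 13.35
position: [0.6202, -0.1667, -0.0067]
tcp_rot: [[-0.198, 0.98, -0.0], [0.98, 0.198, 0.0], [0.0, -0.0, -1.0]]
force: [-0.1, -0.1, -0.1]
opening: 0.353
grasp_force: 0.0
```

step_arm(
  targets=[
    [-0.3, 0, 0, -0.004, 0],
    [-0.3, 0, 0, -0.004, 0],
    [-0.3, 0, 0, -0.004, 0],
  ],
)

```text
time_s: 13.65
position: [0.6202, -0.1667, -0.0077]
tcp_rot: [[-0.198, 0.98, -0.0], [0.98, 0.198, 0.0], [0.0, -0.0, -1.0]]
force: [0.5, 0.2, -0.9]
opening: 0.349
grasp_force: 0.0
```

step_arm(
  targets=[
    [-1, 0, 0, 0, 0],
    [-1, 0, 0, 0, 0],
    [-1, 0, 0, 0, 0],
    [-1, 0, 0, 0, 0],
    [-1, 0, 0, 0, 0],
    [-1, 0, 0, 0, 0],
  ],
)

```text
time_s: 14.25
position: [0.6213, -0.1673, -0.0065]
tcp_rot: [[-0.199, 0.98, 0.002], [0.98, 0.199, -0.001], [-0.002, 0.002, -1.0]]
force: [-2.1, -1.4, 5.8]
opening: 0.028
grasp_force: 3.4
```

step_arm(
  targets=[
    [-0.3, 0, 0, 0.03, 0],
    [-0.3, 0, 0, 0.03, 0],
    [-0.3, 0, 0, 0.03, 0],
    [-0.3, 0, 0, 0.0, 0],
    [-0.3, 0, 0, -0.008, 0],
    [-0.3, 0, 0, -0.012, 0],
    [-0.3, 0, 0, -0.012, 0],
    [-0.3, 0, 0, -0.012, 0],
  ],
)

```text
time_s: 15.05
position: [0.6202, -0.1667, -0.0108]
tcp_rot: [[-0.198, 0.98, -0.0], [0.98, 0.198, 0.0], [0.0, -0.0, -1.0]]
force: [0.2, 1.1, 0.4]
opening: 0.351
grasp_force: 0.0
```

step_arm(
  targets=[
    [-0.3, 0, 0, -0.004, 0],
    [-0.3, 0, 0, -0.004, 0],
    [-0.3, 0, 0, -0.004, 0],
  ],
)

```text
time_s: 15.35
position: [0.6203, -0.1667, -0.0116]
tcp_rot: [[-0.198, 0.98, 0.0], [0.98, 0.198, -0.0], [-0.0, 0.0, -1.0]]
force: [0.7, 0.2, 0.4]
opening: 0.35
grasp_force: 0.0
```

step_arm(
  targets=[
    [-1, 0, 0, 0, 0],
    [-1, 0, 0, 0, 0],
    [-1, 0, 0, 0, 0],
    [-1, 0, 0, 0, 0],
    [-1, 0, 0, 0, 0],
    [-1, 0, 0, 0, 0],
  ],
)

```text
time_s: 15.95
position: [0.6202, -0.1667, -0.0116]
tcp_rot: [[-0.198, 0.98, -0.0], [0.98, 0.198, 0.0], [0.0, -0.0, -1.0]]
force: [0.4, 0.4, 0.6]
opening: 0.132
grasp_force: 30.0
```

Gripped, at an opening of 0.132 (11.5 mm). The z reading is biased by about −20 mm. I'll lift and carry the spanner to just short of the short pad for a close look at it.

step_arm(
  targets=[
    [-1, 0, 0, 0.1, 0],
    [-1, 0, 0, 0.3, 0],
    [-1, 0, 0, 0.5, 0],
    [-1, 0, 0, 0.7, 0],
    [-1, 0, 0, 0.85, 0],
    [-1, 0, 0, 0.85, 0],
    [-1, 0, 0, 0.85, 0],
  ],
)

```text
time_s: 16.65
position: [0.6205, -0.1667, 0.2019]
tcp_rot: [[-0.198, 0.98, 0.002], [0.98, 0.198, -0.001], [-0.001, 0.002, -1.0]]
force: [-2.0, 0.5, -1.1]
opening: 0.134
grasp_force: 30.0
```

step_arm(
  targets=[
    [-1, -0.1, 0.12, 0, -0.02],
    [-1, -0.2, 0.25, 0, -0.04],
    [-1, -0.4, 0.4, 0, -0.067],
    [-1, -0.5, 0.6, 0, -0.067],
    [-1, -0.5, 0.8, 0, -0.067],
    [-1, -0.5, 0.9, 0, -0.067],
    [-1, -0.5, 0.9, 0, -0.067],
    [-1, -0.5, 0.9, 0, -0.067],
  ],
)

```text
time_s: 17.45
position: [0.494, 0.0591, 0.1993]
tcp_rot: [[0.008, 1.0, -0.003], [1.0, -0.008, -0.0], [-0.0, -0.003, -1.0]]
force: [0.6, -0.4, -0.3]
opening: 0.133
grasp_force: 30.0
```

step_arm(
  targets=[
    [-1, -0.1, 0.2, 0, 0],
    [-1, -0.2, 0.35, 0, 0],
    [-1, -0.3, 0.5, 0, 0],
    [-1, -0.39, 0.6, 0, 0],
    [-1, -0.39, 0.7, 0, 0],
    [-1, -0.39, 0.7, 0, 0],
    [-1, -0.39, 0.7, 0, 0],
    [-1, -0.39, 0.7, 0, 0],
  ],
)

```text
time_s: 18.25
position: [0.3983, 0.2319, 0.2003]
tcp_rot: [[0.013, 1.0, -0.001], [1.0, -0.013, -0.001], [-0.001, -0.001, -1.0]]
force: [-0.1, -0.3, 0.3]
opening: 0.134
grasp_force: 30.0
```

```bash
python3 - <<'E'
from h import *
s=read_state();print(s['position'],np.degrees(np.arctan2(s['tcp_rot'][1][1],s['tcp_rot'][0][1])))
c=capture('wrist');np.savez('w4.npz',**c);cv2.imwrite('pics/w4.png',c['color'][:,:,::-1]);print(c['pose'][:3,3])
E
```

```text
[0.39831257 0.23189402 0.20034728] -0.7356822297753287
[0.39987034 0.30272577 0.374742  ]
```

View pics/w4.png

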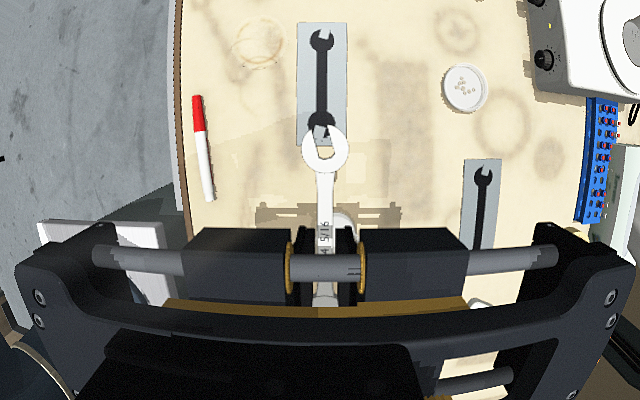

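The view shows the short pad at (322,85), the held spanner's far end at about (325,125), the long pad at (480,205) and the dish at (464,88).

```bash
python3 - <<'E'
from h import *
c=dict(np.load('w4.npz'));rs,g=sat(c)
pad=(rs<.12)&(g>90)&(g<225);pad[150:]=0
ol=(g<75);ol[150:]=0
print('pad',blob(pad,c,.003,True,np.array((310,80))));print('ol',shank(ol,c,.003,(321,80)),blob(ol,c,.003,True,np.array((321,80))))
for n,zt,t,a in(('w3',.007,(.62035,-.1667),101.4),('w4',.218,(.3983,.2319),89.3)):
    c=dict(np.load(n+'.npz'));rs,g=sat(c);m=(rs<.09)&(g>226);m[:118]=0;m[225:]=0
    k,l,st,ce=cv2.connectedComponentsWithStats(m.astype(np.uint8));i=l[190 if n=='w3' else 185,325];
    v,u=np.nonzero(l==i)
    for dz in (-.02,-.01,0,.01,.02):
        w=ray(c,np.c_[u,v],zt+dz,True)-t;d=np.array([np.cos(np.radians(a)),np.sin(np.radians(a))]);nn=np.array([d[1],-d[0]])
        p=w@d;q=w@nn;s=(p>p.max()-.055)&(p<p.max()-.035)
        print(n,dz,'end along',p.max().round(4),'jaw w',np.ptp(q).round(4),'shank lateral',q[s].mean().round(4),len(u))
E
```

```text
pad {'c': (0.3958, 0.3414), 'size': [156.6, 60.6], 'ang': 89.1, 'n': 4380, 'px': array([320.7,  81.6])}
ol (array([0.396 , 0.3475]), 89.22, 122.8) {'c': (0.3954, 0.3475), 'size': [122.8, 31.0], 'ang': 89.5, 'n': 1221, 'px': array([321.1,  81.5])}
w3 -0.02 end along 0.0664 jaw w 0.0259 shank lateral -0.0 1698
w3 -0.01 end along 0.0667 jaw w 0.0245 shank lateral 0.0 1698
w3 0 end along 0.0669 jaw w 0.0232 shank lateral 0.0 1698
w3 0.01 end along 0.0671 jaw w 0.0219 shank lateral 0.0 1698
w3 0.02 end along 0.0673 jaw w 0.0205 shank lateral 0.0001 1698
w4 -0.02 end along 0.0658 jaw w 0.0264 shank lateral 0.0004 1935
w4 -0.01 end along 0.0661 jaw w 0.0249 shank lateral 0.0004 1935
w4 0 end along 0.0663 jaw w 0.0234 shank lateral 0.0004 1935
w4 0.01 end along 0.0666 jaw w 0.0219 shank lateral 0.0004 1935
w4 0.02 end along 0.0669 jaw w 0.0204 shank lateral 0.0005 1935
```

step_arm(
  targets=[
    [-1, -0.01, 0.2, 0, 0],
    [-1, -0.01, 0.4, 0, 0],
    [-1, -0.01, 0.444, -0.2, 0],
    [-1, -0.01, 0.444, -0.4, 0],
    [-1, -0.01, 0.444, -0.6, 0],
    [-1, -0.01, 0.444, -0.75, 0],
    [-1, -0.01, 0.444, -0.8, 0],
    [-1, -0.01, 0.444, -0.817, 0],
    [-1, -0.01, 0.444, -0.817, 0],
    [-1, -0.01, 0.444, -0.817, 0],
  ],
)

```text
time_s: 19.3
position: [0.3969, 0.3449, -0.0016]
tcp_rot: [[0.011, 1.0, 0.003], [1.0, -0.011, 0.002], [0.002, 0.003, -1.0]]
force: [-0.4, -0.5, 0.3]
opening: 0.131
grasp_force: 30.0
```

step_arm(
  targets=[
    [-1, 0, 0, -0.004, 0],
    [-1, 0, 0, -0.008, 0],
    [-1, 0, 0, -0.008, 0],
    [-1, 0, 0, -0.008, 0],
  ],
)

```text
time_s: 19.7
position: [0.3954, 0.3445, -0.005]
tcp_rot: [[0.011, 1.0, 0.001], [1.0, -0.011, 0.0], [0.0, 0.001, -1.0]]
force: [-0.7, 0.3, 0.1]
opening: 0.129
grasp_force: 30.0
```

step_arm(
  targets=[
    [-1, 0, 0, -0.004, 0],
    [-1, 0, 0, -0.004, 0],
    [-1, 0, 0, -0.004, 0],
  ],
)

```text
time_s: 20.0
position: [0.3952, 0.3443, -0.0065]
tcp_rot: [[0.011, 1.0, -0.0], [1.0, -0.011, -0.0], [-0.0, -0.0, -1.0]]
force: [0.6, 0.0, -0.1]
opening: 0.132
grasp_force: 30.0
```

step_arm(
  targets=[
    [-1, 0, 0, -0.004, 0],
    [-1, 0, 0, -0.004, 0],
    [-1, 0, 0, -0.004, 0],
  ],
)

```text
time_s: 20.3
position: [0.3952, 0.3443, -0.0075]
tcp_rot: [[0.011, 1.0, -0.0], [1.0, -0.011, -0.0], [-0.0, -0.0, -1.0]]
force: [0.4, -0.4, -0.7]
opening: 0.135
grasp_force: 30.0
```

step_arm(
  targets=[
    [-1, 0.002, -0.006, -0.002, 0],
    [-1, 0.002, -0.006, -0.002, 0],
    [-1, 0.002, -0.006, -0.004, 0],
    [-1, 0.002, -0.006, -0.004, 0],
  ],
)

```text
time_s: 20.7
position: [0.3958, 0.3428, -0.0084]
tcp_rot: [[0.011, 1.0, -0.0], [1.0, -0.011, -0.0], [-0.0, -0.0, -1.0]]
force: [0.5, -0.4, -0.9]
opening: 0.134
grasp_force: 30.0
```

step_arm(
  targets=[
    [-1, 0, 0, -0.004, 0],
    [-1, 0, 0, -0.004, 0],
    [-1, 0, 0, -0.004, 0],
  ],
)

```text
time_s: 21.0
position: [0.3958, 0.3428, -0.0087]
tcp_rot: [[0.011, 1.0, 0.0], [1.0, -0.011, 0.0], [0.0, 0.0, -1.0]]
force: [-0.9, -0.8, 6.2]
opening: 0.137
grasp_force: 30.0
```

Contact came at −0.0087, so the z bias is constant. Releasing, then backing off to look.

step_arm(
  targets=[
    [-0.3, 0, 0, 0.002, 0],
    [-0.3, 0, 0, 0.002, 0],
    [-0.3, 0, 0, 0.002, 0],
    [-0.3, 0, 0, 0.002, 0],
    [-0.3, 0, 0, 0.1, 0],
    [-0.3, 0, 0, 0.3, 0],
    [-0.3, 0, 0, 0.5, 0],
    [-0.3, 0, -0.2, 0.7, 0],
    [-0.3, 0, -0.44, 0.84, 0],
    [-0.3, 0, -0.44, 0.84, 0],
    [-0.3, 0, -0.44, 0.84, 0],
    [-0.3, 0, -0.44, 0.84, 0],
  ],
)

```text
time_s: 22.2
position: [0.396, 0.2326, 0.201]
tcp_rot: [[0.013, 1.0, 0.001], [1.0, -0.013, 0.001], [0.001, 0.001, -1.0]]
force: [-0.7, -0.4, 0.3]
opening: 0.352
grasp_force: 0.0
```

```bash
python3 - <<'E'
from h import *
s=read_state();print(s['position'],np.degrees(np.arctan2(s['tcp_rot'][1][1],s['tcp_rot'][0][1])))
c=capture('wrist');np.savez('w5.npz',**c);im=c['color']
cv2.imwrite('pics/w5.png',np.hstack([cv2.resize(im[0:180,260:380],None,fx=3.3,fy=3.3),cv2.resize(im[80:260,420:540],None,fx=3.3,fy=3.3)])[:,:,::-1])
rs,g=sat(c)
pad=(g<225)&(g>90)&(rs<.12)|(g<75)|((rs<.06));pad[170:]=0
sp=(rs<.06)&(g>215);sp[170:]=0
print('pad',blob(pad,c,.003,True,np.array((321,85))));print('sp',shank(sp,c,.008,(321,85)),blob(sp,c,.008,True,np.array((321,85))))
ol=(g<75);ol[:120]=0;pl=(rs<.12)&(g>90)&(g<225);
print('long ol',shank(ol,c,.003,(482,200)))
E
```

```text
[0.39604895 0.23255894 0.20100152] -0.73854618468427
pad {'c': (0.3959, 0.3434), 'size': [153.3, 60.8], 'ang': 88.7, 'n': 6164, 'px': array([323. ,  84.4])}Traceback (most recent call last):
  File "<stdin>", line 8, in <module>
  File "h.py", line 28, in shank
    t=(w-m)@d;k=abs(t)<half;q=w[k];qm=q.mean(0)
      ~~~~~^~
ValueError: matmul: Input operand 1 does not have enough dimensions (has 0, gufunc core with signature (n?,k),(k,m?)->(n?,m?) requires 1)
```

View pics/w5.png

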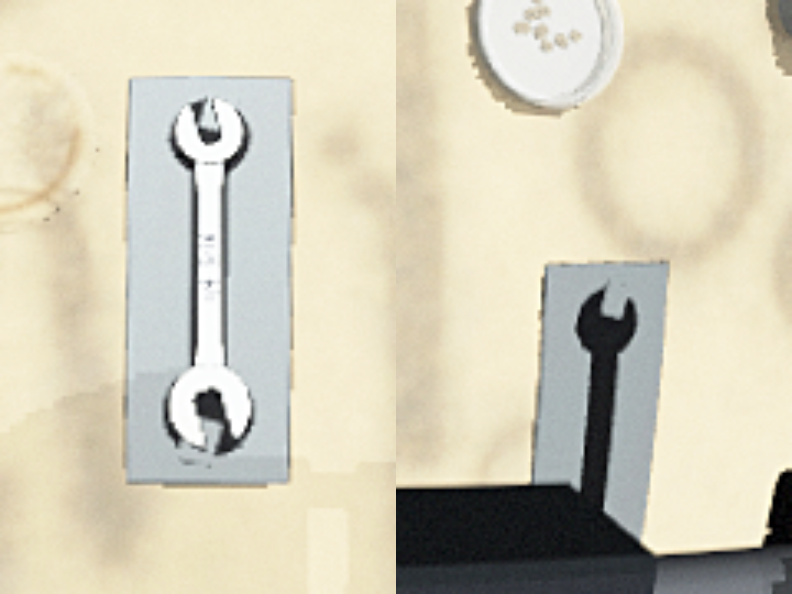

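The crop shows the spanner on its pad and nearly aligned, perhaps a few mm too far along +y. I'll measure the offset.

```bash
sed -i 's/d=np.linalg.svd(w-m)\[2\]\[0\].*/d=np.linalg.svd(w-m,full_matrices=False)[2][0]/' h.py; python3 - <<'E'
from h import *
c=dict(np.load('w5.npz'));rs,g=sat(c)
pad=(g<225)&(g>90)&(rs<.12)|(g<75)|((rs<.06));pad[170:]=0
for t in(210,222,235):
    sp=(rs<.06)&(g>t);sp[165:]=0;sp[:,:300]=0;sp[:,:]&=True;sp[:,346:]=0
    print(t,'sp',shank(sp,c,.009,(321,85)),blob(sp,c,.009,True,np.array((321,85))))
# pad edges directly
for u in (303,308,340,345):print(u,[ray(c,[(u,v)],.003,True)[0].round(4) for v in np.nonzero(np.diff(pad[:165,u].astype(int)))[0]])
ol=(g<75);ol[:120]=0;ol[236:]=0;ol[:,:470]=0;ol[:,512:]=0
print('long ol',shank(ol,c,.003,(482,200)))
E
```

```text
210 sp (array([0.3963, 0.3541]), 118.14, 137.9) {'c': (0.3955, 0.3502), 'size': [135.3, 53.0], 'ang': 89.3, 'n': 4039, 'px': array([323. ,  73.1])}
222 sp (array([0.3961, 0.3501]), 89.4, 135.1) {'c': (0.3938, 0.3501), 'size': [135.1, 49.4], 'ang': 89.4, 'n': 1249, 'px': array([322.6,  72.8])}
235 sp (array([0.396 , 0.3455]), 89.78, 125.8) {'c': (0.3969, 0.3455), 'size': [125.9, 27.0], 'ang': 89.1, 'n': 954, 'px': array([323. ,  84.2])}
303 [array([0.373 , 0.4213]), array([0.371 , 0.2681])]
308 [array([0.379 , 0.4211]), array([0.3771, 0.268 ])]
340 [array([0.4173, 0.4206]), array([0.4156, 0.2663])]
345 [array([0.4233, 0.4206]), array([0.4216, 0.2675])]
long ol (array([0.6114, 0.1937]), 92.19, 96.6)
```

```bash
python3 - <<'E'
from h import *
c=dict(np.load('w5.npz'));rs,g=sat(c)
for z in(.004,.010):print(z,ray(c,[(323,28.8),(324,137.9)],z,True).round(4), ray(c,[(323,24),(324,147)],.003,True).round(4))
for v in (60,75,90,105):print(v,np.nonzero(g[v,300:346]>228)[0][[0,-1]]+300, g[v,312:334])
print(g[18:40,330],g[18:40,318]);print(g[125:150,323])
E
```

```text
0.004 [[0.3968 0.4114]
 [0.3965 0.2776]] [[0.3969 0.418 ]
 [0.3963 0.2665]]
0.01 [[0.3968 0.4097]
 [0.3965 0.278 ]] [[0.3969 0.418 ]
 [0.3963 0.2665]]
60 [320 326] [218 219 218 220 218 196  98  98 240 253 253 253 253 253 235 113 113 201
 219 219 219 218]
75 [320 326] [218 218 218 219 219 195  82  82 246 248 249 249 252 251 240 110 110 197
 218 219 217 216]
90 [320 326] [215 218 218 218 216 174  62  62 255 255 250 245 250 244 242 126 126 217
 217 215 213 213]
105 [320 326] [215 214 215 214 211 164 111 111 255 255 253 252 252 254 254 224 221 215
 215 213 213 215]
[246 246 246 248 248 224 225 225 224 222 223 223 225 225 233 254 255 255
 253 252 252 253] [246 246 246 247 247 222 224 224 223 223 224 225 224 172 110 113 236 236
 236 244 253 253]
[ 49  59 147 205 205 200 199 200 202 206 207 203 199 199 198 194 194 194
 195 194 177 166 185 242 242]
```

The spanner's centre (0.3965, 0.3440) is within about 1.5 mm of the pad's centre, which is good enough. The long spanner is next; I'll fly so the camera looks at it.

step_arm(
  targets=[
    [-0.3, 0.2, -0.2, 0, 0.02],
    [-0.3, 0.35, -0.35, 0, 0.05],
    [-0.3, 0.35, -0.55, 0, 0.05],
    [-0.3, 0.35, -0.75, 0, 0.05],
    [-0.3, 0.35, -0.95, 0, 0.05],
    [-0.3, 0.35, -1, 0, 0.05],
    [-0.3, 0.35, -1, 0, 0.05],
    [-0.3, 0.35, -1, 0, 0.05],
  ],
)

```text
time_s: 23.05
position: [0.483, -0.0165, 0.1993]
tcp_rot: [[-0.145, 0.989, -0.003], [0.989, 0.145, 0.001], [0.002, -0.002, -1.0]]
force: [0.1, 0.6, -0.4]
opening: 0.353
grasp_force: 0.0
```

step_arm(
  targets=[
    [-0.3, 0.1, -0.2, 0, 0],
    [-0.3, 0.2, -0.4, 0, 0],
    [-0.3, 0.25, -0.6, 0, 0],
    [-0.3, 0.35, -0.8, 0, 0],
    [-0.3, 0.35, -1, 0, 0],
    [-0.3, 0.35, -1, 0, 0],
    [-0.3, 0.35, -1, 0, 0],
  ],
)

```text
time_s: 23.75
position: [0.5715, -0.2676, 0.1994]
tcp_rot: [[-0.145, 0.989, -0.001], [0.989, 0.145, 0.001], [0.001, -0.001, -1.0]]
force: [0.6, -0.3, -0.4]
opening: 0.349
grasp_force: 0.0
```

step_arm(
  targets=[
    [-0.3, 0, -0.2, 0, 0],
    [-0.3, 0, -0.4, 0, 0],
    [-0.3, 0, -0.6, 0, 0],
    [-0.3, 0, -0.7, 0, 0],
    [-0.3, 0, -0.7, 0, 0],
    [-0.3, 0, -0.7, 0, 0],
    [-0.3, 0, -0.7, 0, 0],
  ],
)

```text
time_s: 24.45
position: [0.5714, -0.4384, 0.2002]
tcp_rot: [[-0.149, 0.989, -0.001], [0.989, 0.149, 0.003], [0.003, -0.001, -1.0]]
force: [-0.5, -0.0, 0.1]
opening: 0.352
grasp_force: 0.0
```

```bash
python3 - <<'E'
from h import *
s=read_state();print(s['position'],np.degrees(np.arctan2(s['tcp_rot'][1][1],s['tcp_rot'][0][1])),s['joint_positions'][5])
c=capture('wrist');np.savez('w6.npz',**c);im=c['color'];cv2.imwrite('pics/w6.png',im[:,:,::-1])
E
```

```text
[ 0.57135449 -0.43839621  0.2001909 ] 8.547041634483323 -54.94787452287128
```

View pics/w6.png

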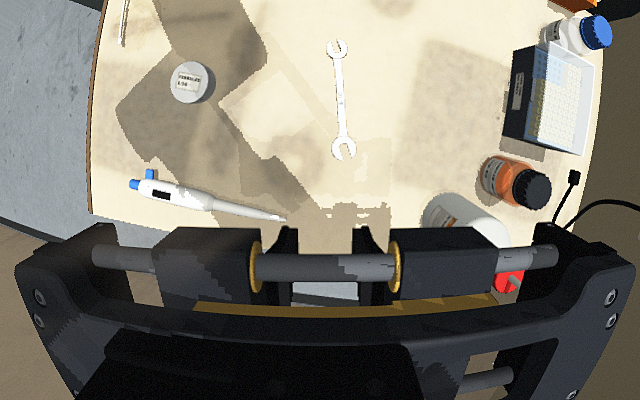

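The view shows the long spanner at (338,40)–(343,158) and the tin at (192,82).

```bash
python3 - <<'E'
from h import *
c=dict(np.load('w6.npz'));rs,g=sat(c)
for t in(.05,.07):
    m=(rs<t);m[165:]=0;m[:,:320]=0;m[:,362:]=0
    print(shank(m,c,.006,(340,100)),blob(m,c,.006,True,np.array((340,100))))
    m=(rs<t)&(g>120);m[:,:165]=0;m[:,222:]=0
    print('tin',blob(m,c,.032,True,np.array((192,82))))
E
```

```text
(array([ 0.576 , -0.3438]), 102.5, 145.3) {'c': (0.577, -0.3436), 'size': [145.4, 27.8], 'ang': 101.5, 'n': 1115, 'px': array([340.3, 101.3])}
tin {'c': (0.3967, -0.3447), 'size': [49.7, 49.1], 'ang': 98.4, 'n': 858, 'px': array([189.2,  81.9])}
(array([ 0.576 , -0.3438]), 102.62, 145.3) {'c': (0.577, -0.3436), 'size': [145.4, 27.8], 'ang': 101.5, 'n': 1152, 'px': array([340.3, 100.9])}
tin {'c': (0.3967, -0.3451), 'size': [50.5, 49.1], 'ang': 98.5, 'n': 1064, 'px': array([189.1,  82. ])}
```

step_arm(
  targets=[
    [-0.3, 0.018, 0.2, 0, 0.022],
    [-0.3, 0.018, 0.378, 0, 0.022],
    [-0.3, 0.018, 0.378, -0.2, 0.022],
    [-0.3, 0.018, 0.378, -0.4, 0.022],
    [-0.3, 0.018, 0.378, -0.6, 0.022],
    [-0.3, 0.018, 0.378, -0.75, 0.022],
    [-0.3, 0.018, 0.378, -0.8, 0.022],
    [-0.3, 0.018, 0.378, -0.8, 0.022],
    [-0.3, 0.018, 0.378, -0.8, 0.022],
  ],
)

```text
time_s: 25.4
position: [0.5767, -0.3481, 0.0025]
tcp_rot: [[-0.214, 0.977, 0.002], [0.977, 0.214, -0.002], [-0.002, 0.002, -1.0]]
force: [0.3, 0.1, 1.5]
opening: 0.356
grasp_force: 0.0
```

step_arm(
  targets=[
    [-0.3, 0, 0.014, -0.02, 0],
    [-0.3, 0, 0.014, -0.035, 0],
    [-0.3, 0, 0.014, -0.046, 0],
    [-0.3, 0, 0.014, -0.046, 0],
    [-0.3, 0, 0.014, -0.046, 0],
  ],
)

```text
time_s: 25.9
position: [0.5753, -0.3443, -0.0107]
tcp_rot: [[-0.214, 0.977, 0.0], [0.977, 0.214, -0.0], [-0.0, 0.0, -1.0]]
force: [1.2, -0.1, 0.1]
opening: 0.351
grasp_force: 0.0
```

step_arm(
  targets=[
    [-1, 0, 0, 0, 0],
    [-1, 0, 0, 0, 0],
    [-1, 0, 0, 0, 0],
    [-1, 0, 0, 0, 0],
    [-1, 0, 0, 0, 0],
    [-1, 0, 0, 0, 0],
  ],
)

```text
time_s: 26.5
position: [0.5753, -0.3443, -0.0109]
tcp_rot: [[-0.214, 0.977, 0.0], [0.977, 0.214, -0.0], [-0.0, 0.0, -1.0]]
force: [0.3, -0.1, 0.1]
opening: 0.13
grasp_force: 30.0
```

step_arm(
  targets=[
    [-1, 0, 0, 0.1, 0],
    [-1, 0, 0, 0.3, 0],
    [-1, 0, 0, 0.5, 0],
    [-1, 0, 0, 0.7, 0],
    [-1, 0, 0.2, 0.85, 0],
    [-1, 0, 0.4, 0.85, -0.02],
    [-1, 0.05, 0.6, 0.85, -0.04],
    [-1, 0.1, 0.8, 0.85, -0.058],
    [-1, 0.15, 1, 0.85, -0.058],
    [-1, 0.15, 1, 0.85, -0.058],
    [-1, 0.15, 1, 0.85, -0.058],
    [-1, 0.15, 1, 0.85, -0.058],
  ],
)

```text
time_s: 27.7
position: [0.6126, -0.095, 0.2015]
tcp_rot: [[-0.033, 0.999, -0.0], [0.999, 0.033, -0.001], [-0.001, -0.0, -1.0]]
force: [0.3, 0.0, -0.8]
opening: 0.136
grasp_force: 30.0
```

step_arm(
  targets=[
    [-1, 0, 0.2, 0, 0],
    [-1, 0, 0.4, 0, 0],
    [-1, 0, 0.58, 0, 0],
    [-1, 0, 0.58, 0, 0],
    [-1, 0, 0.58, 0, 0],
    [-1, 0, 0.58, 0, 0],
  ],
)

```text
time_s: 28.3
position: [0.6131, 0.0483, 0.2015]
tcp_rot: [[-0.031, 1.0, 0.0], [1.0, 0.031, -0.001], [-0.001, 0.0, -1.0]]
force: [0.7, -0.0, -0.9]
opening: 0.134
grasp_force: 30.0
```

```bash
cat > m.py <<'E'
from h import *
s=read_state();t=np.array(s['position'])[:2];yaw=np.degrees(np.arctan2(s['tcp_rot'][1][1],s['tcp_rot'][0][1]));print(s['position'],yaw)
c=capture('wrist');np.savez('w7.npz',**c);rs,g=sat(c)
cv2.imwrite('pics/w7.png',c['color'][:,:,::-1])
E
python3 - <<'E'
from m import *
ol=(g<75);ol[150:]=0
print('ol',shank(ol,c,.003,(321,80)),blob(ol,c,.003,True,np.array((321,80))))
pad=((g<232)&(g>90)&(rs<.12))|(g<75);pad[150:]=0;pad[:,:280]=0;pad[:,370:]=0
print('pad',blob(pad,c,.003,True,np.array((310,80))))
m=(rs<.09)&(g>226);m[:100]=0;m[225:]=0;l=cv2.connectedComponents(m.astype(np.uint8))[1];v,u=np.nonzero(l==l[195,325])
a=np.radians(yaw+90);d=np.array([np.cos(a),np.sin(a)]);w=ray(c,np.c_[u,v],.208,True)-t;p=w@d;q=w@np.array([d[1],-d[0]]);k=(p>p.max()-.055)&(p<p.max()-.035);print(p.max(),q[k].mean(),np.ptp(q),len(u))
E
```

```text
[0.61312853 0.04830202 0.20151511] 1.751019778802104
ol (array([0.6126, 0.169 ]), 92.22, 145.0) {'c': (0.6114, 0.1687), 'size': [145.1, 26.4], 'ang': 90.7, 'n': 1206, 'px': array([325.9,  71.6])}
pad {'c': (0.6127, 0.1665), 'size': [174.1, 60.0], 'ang': 91.9, 'n': 5951, 'px': array([327.3,  70.9])}
0.0736185624554096 0.006257779126702491 0.03928139443652859 2542
```

View pics/w7.png

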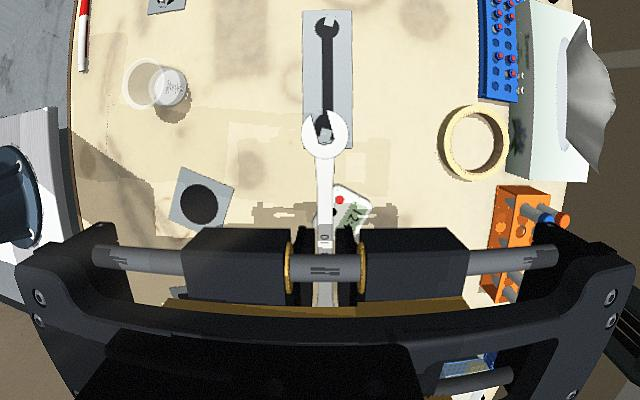

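The view shows the long pad at (327,70) with the spanner's tip at about (325,115). The beaker is at (160,85), well clear.

step_arm(
  targets=[
    [-1, -0.002, 0.2, 0, 0.0015],
    [-1, -0.002, 0.4, 0, 0.0015],
    [-1, -0.002, 0.483, -0.2, 0.0015],
    [-1, -0.002, 0.483, -0.4, 0.0015],
    [-1, -0.002, 0.483, -0.6, 0.0015],
    [-1, -0.002, 0.483, -0.75, 0.0015],
    [-1, -0.002, 0.483, -0.8, 0.0015],
    [-1, -0.002, 0.483, -0.814, 0.0015],
    [-1, -0.002, 0.483, -0.814, 0.0015],
    [-1, -0.002, 0.483, -0.814, 0.0015],
    [-1, -0.002, 0.483, -0.814, 0.0015],
  ],
)

```text
time_s: 29.45
position: [0.6141, 0.1716, 0.0005]
tcp_rot: [[-0.038, 0.999, 0.004], [0.999, 0.038, 0.0], [0.0, 0.005, -1.0]]
force: [0.2, 0.2, -0.5]
opening: 0.135
grasp_force: 30.0
```

step_arm(
  targets=[
    [-1, 0, 0, -0.008, 0],
    [-1, 0, 0, -0.016, 0],
    [-1, 0, 0, -0.016, 0],
    [-1, 0, 0, -0.016, 0],
  ],
)

```text
time_s: 29.85
position: [0.6121, 0.1716, -0.0059]
tcp_rot: [[-0.038, 0.999, -0.0], [0.999, 0.038, -0.0], [-0.0, -0.0, -1.0]]
force: [-0.7, 0.7, -0.9]
opening: 0.132
grasp_force: 30.0
```

Correct y by −2.6 mm and x by +0.6 mm, then go down to contact.

step_arm(
  targets=[
    [-1, 0.002, -0.01, -0.002, 0],
    [-1, 0.002, -0.01, -0.004, 0],
    [-1, 0.002, -0.01, -0.004, 0],
    [-1, 0.002, -0.01, -0.004, 0],
  ],
)

```text
time_s: 30.25
position: [0.6127, 0.169, -0.007]
tcp_rot: [[-0.038, 0.999, -0.0], [0.999, 0.038, 0.0], [0.0, -0.0, -1.0]]
force: [0.5, -0.5, -0.4]
opening: 0.135
grasp_force: 30.0
```

step_arm(
  targets=[
    [-1, 0, 0, -0.004, 0],
    [-1, 0, 0, -0.004, 0],
    [-1, 0, 0, -0.004, 0],
  ],
)

```text
time_s: 30.55
position: [0.6129, 0.1691, -0.0079]
tcp_rot: [[-0.038, 0.999, 0.0], [0.999, 0.038, 0.0], [-0.0, 0.0, -1.0]]
force: [0.8, -0.4, 0.4]
opening: 0.134
grasp_force: 30.0
```

step_arm(
  targets=[
    [-1, 0, 0, -0.003, 0],
    [-1, 0, 0, -0.003, 0],
    [-0.3, 0, 0, -0.001, 0],
    [-0.3, 0, 0, -0.001, 0],
    [-0.3, 0, 0, -0.001, 0],
    [-0.3, 0, 0, -0.001, 0],
    [-0.3, 0, 0, 0.1, 0],
    [-0.3, 0, 0, 0.3, 0],
    [-0.3, 0, 0, 0.5, 0],
    [-0.3, 0, -0.2, 0.7, 0],
    [-0.3, 0, -0.48, 0.84, 0],
    [-0.3, 0, -0.48, 0.84, 0],
    [-0.3, 0, -0.48, 0.84, 0],
    [-0.3, 0, -0.48, 0.84, 0],
  ],
)

```text
time_s: 31.95
position: [0.6129, 0.0481, 0.2027]
tcp_rot: [[-0.035, 0.999, 0.001], [0.999, 0.035, 0.0], [0.0, 0.001, -1.0]]
force: [-0.2, 0.3, -1.1]
opening: 0.354
grasp_force: 0.0
```

```bash
python3 - <<'E'
from m import *
im=c['color']
cv2.imwrite('pics/w8.png',np.hstack([cv2.resize(im[0:160,270:380],None,fx=3.7,fy=3.7),cv2.resize(im[100:260,280:390],None,fx=3.7,fy=3.7)])[:,:,::-1])
for u in (308,346):print(u,[ray(c,[(u,v)],.003,True)[0].round(4) for v in np.nonzero(np.diff((rs[:165,u]>.09).astype(int)))[0]])
E
```

```text
[0.61294475 0.04813818 0.20267486] 2.0240578723991973
308 [array([0.586 , 0.2535]), array([0.5923, 0.0799])]
346 [array([0.6319, 0.254 ]), array([0.6383, 0.0816])]
```

View pics/w8.png

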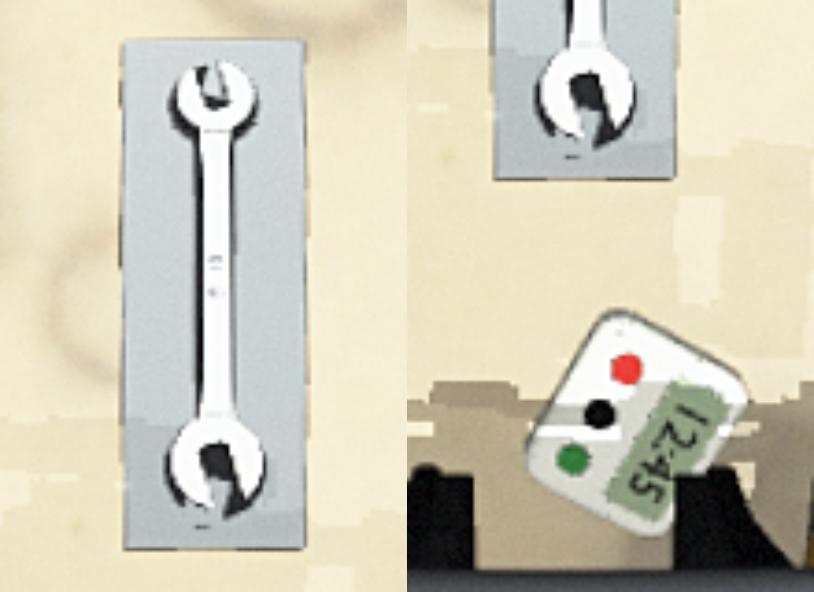

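The crop shows the long spanner on its pad, with the outline peeping out slightly on the left. The timer lies at about (610,420) in the right-hand crop. I've used all 14 picture views, so I'll work from numbers from here on.

```bash
python3 - <<'E'
from h import *
c=dict(np.load('w7.npz'));rs,g=sat(c)
print('ends',ray(c,[(328,16.2),(330,140.5)],.010,True).round(4))
for v in(45,70,95):
    r=g[v];e=np.nonzero((rs[v,290:365]<.09))[0]+290;w=np.nonzero(r[318:340]>235)[0]+318;b=np.nonzero(r[310:340]<130)[0]+310
    print(v,'pad',ray(c,[(e[0]-.5,v),(e[-1]+.5,v)],.003,True)[:,0].mean().round(4),'shank',ray(c,[(w[0]-.5,v),(w[-1]+.5,v)],.009,True)[:,0].round(4),'black',b)
# timer
m=(rs<.08)&(g>130)|((g<60));i=c['color'].astype(int)
b=c['color'][180:250,305:385];hs=cv2.cvtColor(b,cv2.COLOR_RGB2HSV)
hh=cv2.cvtColor(c['color'],cv2.COLOR_RGB2HSV)
col=lambda lo,hi:(lambda q:np.c_[q[1],q[0]].mean(0)+[0,0])(np.nonzero((hh[...,0]>=lo)&(hh[...,0]<=hi)&(hh[...,1]>120)&(hh[...,2]>80)&(np.arange(400)[:,None]>180)&(np.arange(400)[:,None]<232)&(np.arange(640)>308)&(np.arange(640)<360)))
r,gr=col(0,5),col(50,75);print('red',r,ray(c,[r],.018,True),'green',gr,ray(c,[gr],.018,True))
# left-edge and top corner line fits of timer
# corners from crop2: coordinates (crop/3.7 + (280,100))
E
```

```text
ends [[0.6105 0.2421]
 [0.6184 0.0905]]
45 pad 0.6112 shank [0.6077 0.6159] black [322 323 324]
70 pad 0.6118 shank [0.6088 0.617 ] black [323 324]
95 pad 0.6135 shank [0.6099 0.6181] black [323 324]
red [338.96153846 199.42307692] [[0.63181907 0.02090638]] green [324.48648649 223.72972973] [[ 0.61553908 -0.01074399]]
```

The long spanner is within about 1 mm. Timer next: I'll hover with the camera looking along its long axis and measure.

step_arm(
  targets=[
    [1, -0.092, -0.2, 0, -0.04],
    [1, -0.092, -0.4, 0, -0.08],
    [1, -0.092, -0.556, 0, -0.12],
    [1, -0.092, -0.556, 0, -0.162],
    [1, -0.092, -0.556, 0, -0.162],
    [1, -0.092, -0.556, 0, -0.162],
    [1, -0.092, -0.556, 0, -0.162],
  ],
)

```text
time_s: 32.7
position: [0.5894, -0.0881, 0.2014]
tcp_rot: [[0.45, 0.893, -0.002], [0.893, -0.45, 0.001], [0.0, -0.002, -1.0]]
force: [0.5, 0.5, -0.8]
opening: 0.902
grasp_force: 0.0
```

```bash
python3 - <<'E'
from m import *
K=c['mtx']
# predicted pixel of timer centre
w=np.array([.6355,-.002,.017]);P=np.linalg.inv(c['pose']);q=P[:3,:3]@w+P[:3,3];th=np.arctan2(np.hypot(q[0],q[1]),q[2]);uv=K[:2,2]+K[0,0]*th*q[:2]/np.hypot(*q[:2]);print(uv)
for t in(.05,.06,.08):
    m=(rs<t)&(g>120);m[230:]=0;print(t,blob(m,c,.017,True,uv))
m=(g<75);m[232:]=0
for n,p in(('timerpad',(.4295,-.1685)),('tinpad',(.447,.005))):
    w=np.array([*p,.003]);q=P[:3,:3]@w+P[:3,3];th=np.arctan2(np.hypot(q[0],q[1]),q[2]);uv=K[:2,2]+K[0,0]*th*q[:2]/np.hypot(*q[:2]);print(n,uv,blob(m,c,.003,True,uv))
E
```

```text
[ 0.58941758 -0.08805927  0.20137187] -26.750207908905814
[326.82531295  93.35918912]
0.05 {'c': (0.6358, -0.002), 'size': [64.1, 54.9], 'ang': 63.2, 'n': 1564, 'px': array([323.3,  93.2])}
0.06 {'c': (0.6358, -0.0021), 'size': [64.3, 55.1], 'ang': 63.2, 'n': 1598, 'px': array([323.6,  93.4])}
0.08 {'c': (0.6355, -0.0025), 'size': [65.1, 57.0], 'ang': 61.0, 'n': 1650, 'px': array([323.6,  93.7])}
timerpad [248.4870576  276.40193217] {'c': (0.4647, -0.1052), 'size': [25.1, 7.1], 'ang': 154.5, 'n': 85, 'px': array([245.7, 229.1])}
tinpad [193.69725987 161.30448201] {'c': (0.4469, 0.0043), 'size': [54.2, 54.1], 'ang': 150.4, 'n': 1249, 'px': array([194.3, 161.8])}
```

step_arm(
  targets=[
    [1, 0.185, 0.344, -0.1, 0],
    [1, 0.185, 0.344, -0.3, 0],
    [1, 0.185, 0.344, -0.5, 0],
    [1, 0.185, 0.344, -0.68, 0],
    [1, 0.185, 0.344, -0.68, 0],
    [1, 0.185, 0.344, -0.68, 0],
    [1, 0.185, 0.344, -0.68, 0],
  ],
)

```text
time_s: 33.45
position: [0.6364, -0.0032, 0.0323]
tcp_rot: [[0.452, 0.892, 0.0], [0.892, -0.452, -0.0], [0.0, 0.0, -1.0]]
force: [0.1, 0.1, 0.5]
opening: 1.0
grasp_force: 0.0
```

step_arm(
  targets=[
    [1, -0.003, 0.005, -0.05, 0],
    [1, -0.003, 0.005, -0.1, 0],
    [1, -0.003, 0.005, -0.14, 0],
    [1, -0.003, 0.005, -0.164, 0],
    [1, -0.003, 0.005, -0.164, 0],
    [1, -0.003, 0.005, -0.164, 0],
  ],
)

```text
time_s: 34.05
position: [0.6353, -0.0028, -0.009]
tcp_rot: [[0.454, 0.891, -0.0], [0.891, -0.454, 0.0], [-0.0, -0.0, -1.0]]
force: [0.5, 1.0, -0.6]
opening: 0.997
grasp_force: 0.0
```

step_arm(
  targets=[
    [-1, 0, 0, 0, 0],
    [-1, 0, 0, 0, 0],
    [-1, 0, 0, 0, 0],
    [-1, 0, 0, 0, 0],
    [-1, 0, 0, 0, 0],
    [-1, 0, 0, 0, 0],
  ],
)

```text
time_s: 34.65
position: [0.6354, -0.0027, -0.0087]
tcp_rot: [[0.454, 0.891, 0.0], [0.891, -0.454, -0.0], [0.0, 0.0, -1.0]]
force: [-0.1, 0.5, 1.1]
opening: 0.661
grasp_force: 30.0
```

Timer gripped, 57.5 mm across. I'll lift it, carry it behind its pad and measure the pad from close by.

step_arm(
  targets=[
    [-1, 0, 0, 0.1, 0],
    [-1, 0, 0, 0.3, 0],
    [-1, 0, 0, 0.5, 0],
    [-1, 0, 0, 0.7, 0.02],
    [-1, 0, -0.1, 0.84, 0.06],
    [-1, -0.1, -0.25, 0.84, 0.1],
    [-1, -0.2, -0.4, 0.84, 0.15],
    [-1, -0.3, -0.55, 0.84, 0.19],
    [-1, -0.4, -0.7, 0.84, 0.226],
    [-1, -0.4, -0.7, 0.84, 0.226],
    [-1, -0.4, -0.7, 0.84, 0.226],
  ],
)

```text
time_s: 35.75
position: [0.5347, -0.1784, 0.201]
tcp_rot: [[-0.233, 0.972, -0.0], [0.972, 0.233, 0.001], [0.001, 0.0, -1.0]]
force: [0.5, 0.4, -0.6]
opening: 0.667
grasp_force: 30.0
```

step_arm(
  targets=[
    [-1, -0.15, -0.15, 0, 0],
    [-1, -0.3, -0.3, 0, 0],
    [-1, -0.32, -0.39, 0, 0],
    [-1, -0.32, -0.39, 0, 0],
    [-1, -0.32, -0.39, 0, 0],
    [-1, -0.32, -0.39, 0, 0],
  ],
)

```text
time_s: 36.35
position: [0.4561, -0.2736, 0.2009]
tcp_rot: [[-0.238, 0.971, -0.0], [0.971, 0.238, 0.001], [0.001, 0.0, -1.0]]
force: [-0.4, 1.0, -0.8]
opening: 0.66
grasp_force: 30.0
```

```bash
cat >> h.py <<'E'
def px(c,w):
    P=np.linalg.inv(c['pose']);q=P[:3,:3]@np.array(w)+P[:3,3];th=np.arctan2(np.hypot(q[0],q[1]),q[2]);return c['mtx'][:2,2]+c['mtx'][0,0]*th*q[:2]/np.hypot(*q[:2])
E
python3 - <<'E'
from m import *
uv=px(c,(.4295,-.1687,.003));print(uv)
for t in(60,75,90):print(blob(g<t,c,.003,True,uv))
pad=((g<228)&(rs<.12))|(g<75);print(blob(pad,c,.003,True,uv))
# held timer visible part
ut=px(c,(*s['position'][:2],s['position'][2]+.025));print('held',ut)
m=(rs<.08)&(g>120);m[235:]=0;b=blob(m,c,.23,True,ut-[0,30]);print(b)
E
```

```text
[ 0.45605685 -0.27361212  0.20094085] 13.77570989069625
[323.68658573  85.38992215]
{'c': (0.4259, -0.1916), 'size': [44.0, 25.3], 'ang': 15.8, 'n': 393, 'px': array([315.3, 105.6])}
{'c': (0.4288, -0.1691), 'size': [68.5, 59.5], 'ang': 103.8, 'n': 2879, 'px': array([323. ,  85.8])}
{'c': (0.4282, -0.1693), 'size': [68.6, 60.5], 'ang': 103.9, 'n': 2900, 'px': array([323.,  86.])}
{'c': (0.4288, -0.1688), 'size': [91.0, 86.1], 'ang': 103.6, 'n': 4657, 'px': array([321.1,  90.4])}
held [323.68118287 253.04893277]
{'c': (0.4433, -0.2509), 'size': [69.8, 25.7], 'ang': 14.1, 'n': 4239, 'px': array([311.1, 207.7])}
```

step_arm(
  targets=[
    [-1, -0.108, 0.2, 0, 0],
    [-1, -0.108, 0.416, -0.1, 0],
    [-1, -0.108, 0.416, -0.3, 0],
    [-1, -0.108, 0.416, -0.5, 0],
    [-1, -0.108, 0.416, -0.7, 0],
    [-1, -0.108, 0.416, -0.756, 0],
    [-1, -0.108, 0.416, -0.756, 0],
    [-1, -0.108, 0.416, -0.756, 0],
    [-1, -0.108, 0.416, -0.756, 0],
  ],
)

```text
time_s: 37.3
position: [0.4295, -0.1715, 0.0134]
tcp_rot: [[-0.237, 0.971, 0.003], [0.971, 0.237, -0.002], [-0.002, 0.002, -1.0]]
force: [0.0, -0.0, -0.8]
opening: 0.663
grasp_force: 30.0
```

step_arm(
  targets=[
    [-1, 0, 0.006, -0.03, 0],
    [-1, 0, 0.006, -0.06, 0],
    [-1, 0, 0.006, -0.066, 0],
    [-1, 0, 0.006, -0.066, 0],
    [-1, 0, 0.006, -0.066, 0],
  ],
)

```text
time_s: 37.8
position: [0.4283, -0.1698, -0.0044]
tcp_rot: [[-0.236, 0.972, 0.0], [0.972, 0.236, 0.0], [-0.0, 0.0, -1.0]]
force: [0.2, 0.3, -2.2]
opening: 0.664
grasp_force: 30.0
```

Nudge x by +0.5 mm, go down 1.3 mm, release, rise and back off.

step_arm(
  targets=[
    [-1, 0.002, 0, -0.003, 0],
    [-1, 0.002, 0, -0.006, 0],
    [-1, 0.002, 0, -0.006, 0],
    [1, 0.002, 0, -0.004, 0],
    [1, 0.002, 0, -0.004, 0],
    [1, 0.002, 0, -0.004, 0],
    [1, 0.002, 0, -0.004, 0],
    [1, 0.002, 0, -0.004, 0],
    [1, 0.002, 0, 0.1, 0],
    [1, 0.002, 0, 0.3, 0],
    [1, 0.002, 0, 0.5, 0],
    [1, 0.05, -0.2, 0.7, 0],
    [1, 0.108, -0.416, 0.82, 0],
    [1, 0.108, -0.416, 0.82, 0],
    [1, 0.108, -0.416, 0.82, 0],
    [1, 0.108, -0.416, 0.82, 0],
  ],
)

```text
time_s: 39.4
position: [0.4548, -0.2736, 0.2005]
tcp_rot: [[-0.235, 0.972, -0.0], [0.972, 0.235, 0.001], [0.001, -0.0, -1.0]]
force: [-0.6, 1.2, -0.2]
opening: 1.001
grasp_force: 0.0
```

```bash
python3 - <<'E'
from m import *
uv=px(c,(.4288,-.169,.02));print(uv)
for t in(228,240):
    m=(rs<.08)&(g>t);m[160:]=0;m[:,:270]=0;m[:,380:]=0;print('timer',blob(m,c,.020,True,uv))
pad=(rs<.12)|(g<75);pad[200:]=0;print('pad',blob(pad,c,.003,True,uv))
for a in(0,90,180,270):
    # profile from the centre along timer axes: brightness every 3 mm
    an=np.radians(103.75+a);d=np.array([np.cos(an),np.sin(an)])
    pr=[];
    for r in np.arange(.024,.052,.002):
        u,v=px(c,(*(np.array([.4288,-.169])+d*r),.003)).round().astype(int);pr.append(int(g[v,u]))
    print(a,pr)
E
```

```text
[ 0.45476397 -0.27363869  0.20052141] 13.616607545934755
[323.88292358  84.15376049]
timer {'c': (0.4283, -0.1686), 'size': [62.9, 55.5], 'ang': 103.6, 'n': 1663, 'px': array([320.9,  84. ])}
timer {'c': (0.4289, -0.169), 'size': [61.8, 54.4], 'ang': 103.6, 'n': 1608, 'px': array([320.8,  84.2])}
pad {'c': (0.4282, -0.1685), 'size': [93.0, 86.9], 'ang': 103.7, 'n': 5034, 'px': array([323.6,  85.6])}
0 [252, 252, 252, 251, 252, 252, 219, 219, 220, 220, 220, 228, 246, 246]
90 [252, 252, 253, 216, 218, 217, 215, 215, 217, 217, 234, 246, 245, 244]
180 [252, 252, 252, 252, 177, 54, 201, 199, 197, 197, 199, 210, 235, 244]
270 [248, 253, 253, 213, 218, 220, 218, 218, 218, 218, 245, 244, 244, 244]
```

The timer is centred within 0.5 mm. Now I'll hover behind the tin to measure it.

step_arm(
  targets=[
    [1, -0.05, -0.2, 0, 0],
    [1, -0.1, -0.4, 0, 0],
    [1, -0.14, -0.6, 0, 0],
    [1, -0.14, -0.706, 0, 0],
    [1, -0.14, -0.706, 0, 0],
    [1, -0.14, -0.706, 0, 0],
    [1, -0.14, -0.706, 0, 0],
  ],
)

```text
time_s: 40.15
position: [0.42, -0.4474, 0.1994]
tcp_rot: [[-0.238, 0.971, -0.002], [0.971, 0.238, 0.004], [0.004, -0.001, -1.0]]
force: [-0.8, 0.5, -0.6]
opening: 1.001
grasp_force: 0.0
```

```bash
python3 - <<'E'
from m import *
uv=px(c,(.396,-.3445,.032));print(uv,c['pose'][:3,3])
for t in(.05,.07):
    m=(rs<t)&(g>120);m[180:]=0;print('tin',blob(m,c,.032,True,uv))
u0,v0=uv.astype(int);print(g[v0,u0-50:u0+50:4],(rs[v0,u0-50:u0+50:4]*100).astype(int))
E
```

```text
[ 0.41997103 -0.44736406  0.19939546] 13.767290393456117
[325.63425901  85.46855277] [ 0.4039613  -0.37931871  0.37413789]
tin {'c': (0.396, -0.3449), 'size': [49.2, 49.0], 'ang': 103.8, 'n': 1205, 'px': array([326.1,  86.6])}
tin {'c': (0.396, -0.3449), 'size': [49.2, 49.0], 'ang': 103.8, 'n': 1380, 'px': array([325.9,  86.4])}
[134 146 150 150 158 154 152 229 232 213 179 178 218 224 149 125 224 254
 255 245 241 236 231 227 213] [20 20 20 22 22 21 21  0  1  6  6  6  8  7  6  8  8  0  0 13 14 15 17 18
 18]
```

step_arm(
  targets=[
    [1, -0.096, 0.2, 0, 0],
    [1, -0.096, 0.412, 0, 0],
    [1, -0.096, 0.412, -0.2, 0],
    [1, -0.096, 0.412, -0.4, 0],
    [1, -0.096, 0.412, -0.6, 0],
    [1, -0.096, 0.412, -0.64, 0],
    [1, -0.096, 0.412, -0.64, 0],
    [1, -0.096, 0.412, -0.64, 0],
  ],
)

```text
time_s: 41.0
position: [0.3973, -0.3479, 0.0422]
tcp_rot: [[-0.237, 0.971, 0.002], [0.971, 0.237, -0.002], [-0.003, 0.001, -1.0]]
force: [0.3, -0.6, 0.4]
opening: 1.001
grasp_force: 0.0
```

step_arm(
  targets=[
    [1, -0.001, 0.013, -0.05, 0],
    [1, -0.001, 0.013, -0.1, 0],
    [1, -0.001, 0.013, -0.15, 0],
    [1, -0.001, 0.013, -0.192, 0],
    [1, -0.001, 0.013, -0.192, 0],
    [1, -0.001, 0.013, -0.192, 0],
  ],
)

```text
time_s: 41.6
position: [0.3959, -0.3439, -0.0077]
tcp_rot: [[-0.236, 0.972, -0.0], [0.972, 0.236, 0.0], [0.001, -0.0, -1.0]]
force: [-0.1, 0.0, 0.3]
opening: 1.002
grasp_force: 0.0
```

step_arm(
  targets=[
    [-1, 0, 0, 0, 0],
    [-1, 0, 0, 0, 0],
    [-1, 0, 0, 0, 0],
    [-1, 0, 0, 0, 0],
    [-1, 0, 0, 0, 0],
    [-1, 0, 0, 0, 0],
    [-1, 0, 0, 0, 0],
  ],
)

```text
time_s: 42.3
position: [0.396, -0.344, -0.0073]
tcp_rot: [[-0.237, 0.972, 0.0], [0.972, 0.237, -0.0], [-0.0, 0.0, -1.0]]
force: [0.3, 0.3, 1.2]
opening: 0.567
grasp_force: 30.0
```

Tin gripped. Now I'll carry it behind its pad and measure that.

step_arm(
  targets=[
    [-1, 0, 0, 0.1, 0],
    [-1, 0, 0, 0.3, 0],
    [-1, 0, 0, 0.5, 0],
    [-1, 0, 0, 0.7, 0],
    [-1, 0.1, 0.1, 0.83, 0],
    [-1, 0.2, 0.3, 0.83, 0],
    [-1, 0.308, 0.45, 0.83, 0],
    [-1, 0.308, 0.65, 0.83, 0],
    [-1, 0.308, 0.85, 0.83, 0],
    [-1, 0.308, 0.968, 0.83, 0],
    [-1, 0.308, 0.968, 0.83, 0],
    [-1, 0.308, 0.968, 0.83, 0],
    [-1, 0.308, 0.968, 0.83, 0],
  ],
)

```text
time_s: 43.6
position: [0.4734, -0.103, 0.2001]
tcp_rot: [[-0.236, 0.972, 0.001], [0.972, 0.236, -0.001], [-0.001, 0.0, -1.0]]
force: [-0.1, -0.7, -1.4]
opening: 0.569
grasp_force: 30.0
```

```bash
python3 - <<'E'
from m import *
uv=px(c,(.447,.0045,.003));print(uv)
for t in(75,90,110):print(blob(g<t,c,.003,True,uv))
pad=((g<232)&(rs<.12))|(g<75);pad[150:]=0;print(blob(pad,c,.003,True,uv))
E
```

```text
[ 0.47343614 -0.10302011  0.20013773] 13.643501843349696
[324.05254203  82.93220467]
{'c': (0.4463, 0.0045), 'size': [53.5, 53.2], 'ang': 103.7, 'n': 1619, 'px': array([323.7,  83.1])}
{'c': (0.4463, 0.0045), 'size': [53.5, 53.2], 'ang': 103.7, 'n': 1638, 'px': array([323.7,  83.1])}
{'c': (0.4467, 0.0043), 'size': [54.4, 53.4], 'ang': 147.9, 'n': 1655, 'px': array([323.6,  83.2])}
{'c': (0.4464, 0.0041), 'size': [80.7, 80.6], 'ang': 69.1, 'n': 4348, 'px': array([323.7,  83.8])}
```

step_arm(
  targets=[
    [-1, -0.108, 0.2, 0, 0],
    [-1, -0.108, 0.431, -0.1, 0],
    [-1, -0.108, 0.431, -0.3, 0],
    [-1, -0.108, 0.431, -0.5, 0],
    [-1, -0.108, 0.431, -0.7, 0],
    [-1, -0.108, 0.431, -0.752, 0],
    [-1, -0.108, 0.431, -0.752, 0],
    [-1, -0.108, 0.431, -0.752, 0],
    [-1, -0.108, 0.431, -0.752, 0],
    [-1, -0.108, 0.431, -0.752, 0],
  ],
)

```text
time_s: 44.65
position: [0.4474, 0.0052, 0.0136]
tcp_rot: [[-0.236, 0.972, 0.004], [0.972, 0.236, -0.001], [-0.002, 0.003, -1.0]]
force: [0.5, -0.7, -0.6]
opening: 0.563
grasp_force: 30.0
```

step_arm(
  targets=[
    [-1, 0, -0.002, -0.03, 0],
    [-1, 0, -0.002, -0.055, 0],
    [-1, 0, -0.002, -0.061, 0],
    [-1, 0, -0.002, -0.061, 0],
    [-1, 0, -0.002, -0.061, 0],
  ],
)

```text
time_s: 45.15
position: [0.4459, 0.0054, -0.0033]
tcp_rot: [[-0.237, 0.972, -0.0], [0.972, 0.237, 0.0], [0.0, -0.0, -1.0]]
force: [0.7, 0.4, -0.8]
opening: 0.568
grasp_force: 30.0
```

step_arm(
  targets=[
    [-1, 0.002, -0.003, -0.002, 0],
    [-1, 0.002, -0.003, -0.005, 0],
    [-1, 0.002, -0.003, -0.005, 0],
    [1, 0.002, -0.003, -0.003, 0],
    [1, 0.002, -0.003, -0.003, 0],
    [1, 0.002, -0.003, -0.003, 0],
    [1, 0.002, -0.003, -0.003, 0],
    [1, 0.002, -0.003, -0.003, 0],
    [1, 0.002, -0.003, 0.1, 0],
    [1, 0.002, -0.003, 0.3, 0],
    [1, 0.002, -0.003, 0.5, 0],
    [1, 0.05, -0.2, 0.7, 0],
    [1, 0.108, -0.43, 0.82, 0],
    [1, 0.108, -0.43, 0.82, 0],
    [1, 0.108, -0.43, 0.82, 0],
    [1, 0.108, -0.43, 0.82, 0],
  ],
)

```text
time_s: 46.75
position: [0.4726, -0.1024, 0.2019]
tcp_rot: [[-0.235, 0.972, -0.0], [0.972, 0.235, 0.0], [0.0, -0.0, -1.0]]
force: [-1.5, 0.1, 0.5]
opening: 1.0
grasp_force: 0.0
```

```bash
python3 - <<'E'
from m import *
uv=px(c,(.4464,.0044,.035));print(uv)
for t in(.05,.07):
    m=(rs<t)&(g>228);m[150:]=0;print('tin',blob(m,c,.035,True,uv))
pad=(rs<.12);pad[170:]=0;print('pad',blob(pad,c,.003,True,uv))
for n,w in (('T',c),):
  for a in range(0,360,45):
    an=np.radians(a);print(a,[int(g[tuple(px(c,(.4464+np.cos(an)*r,.0044+np.sin(an)*r,.003)).round().astype(int)[::-1])]) for r in np.arange(.020,.042,.002)])
t=capture('top');i=t['color'].astype(int);g=i.max(2);r=g-i.min(2)
print('top tin',blob((r<28)&(g>150),t,.035,seed=np.array((324,216))),'dish/beaker',[blob((r<30),t,.0,seed=np.array(p)) for p in((197,164),(263,228))])
E
```

```text
[ 0.47257811 -0.10243382  0.2018964 ] 13.582324248701275
[324.03285446  80.86915036]
tin {'c': (0.4471, 0.0035), 'size': [49.2, 48.9], 'ang': 103.6, 'n': 1571, 'px': array([324.6,  81.7])}
tin {'c': (0.4471, 0.0035), 'size': [49.2, 48.9], 'ang': 103.6, 'n': 1578, 'px': array([324.6,  81.7])}
pad {'c': (0.4466, 0.0042), 'size': [80.6, 80.5], 'ang': 69.3, 'n': 4328, 'px': array([324.3,  84.4])}
0 [251, 251, 253, 253, 206, 214, 213, 212, 215, 215, 216]
45 [251, 251, 251, 251, 253, 209, 213, 216, 215, 215, 217]
90 [251, 251, 251, 251, 251, 243, 218, 217, 217, 217, 218]
135 [249, 250, 250, 251, 252, 213, 213, 215, 215, 215, 217]
180 [251, 251, 251, 252, 215, 214, 214, 212, 212, 213, 212]
225 [251, 251, 255, 40, 57, 193, 199, 196, 195, 194, 197]
270 [251, 255, 254, 21, 24, 110, 105, 165, 197, 196, 198]
315 [251, 252, 254, 170, 83, 129, 206, 210, 210, 210, 211]
top tin {'c': (0.4482, 0.0054), 'size': [47.8, 45.3], 'ang': 1.7, 'n': 298, 'px': array([324.6, 215.1])} dish/beaker [{'c': (0.5783, 0.3475), 'size': [65.6, 65.0], 'ang': 48.0, 'n': 502, 'px': array([197. , 163.8])}, {'c': (0.4152, 0.1602), 'size': [83.4, 59.6], 'ang': 91.7, 'n': 618, 'px': array([264.8, 228. ])}]
```

```bash
python3 -c "from rig import *; print(hand_in())"
```

```text
the job is handed in; nothing more can be done
None
```

Job handed in at about 47 s: both spanners, the timer and the tin lie released on their matching pads, each measured within about 1–1.5 mm of centre, and the dish and beaker were not touched.

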